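# Move the seasoning row from the storage rack to the serving caddy

### The arm

A 6-joint arm with a two-finger parallel gripper is mounted at the origin on the work surface; the furniture and walls round the work are solid. World frame = base frame: x ahead of the robot, y to its left, z up, the work surface at z = 0. Lengths are in m, angles in rad, forces in N, time in s.
With the tool pointing down it reaches from about 0.3 to 0.775 m from the base axis. Payload 14.6 kg.
Tool frame: the origin (TCP) lies between the finger pads; the fingertips stand 19 mm ahead of it and the grasp point (between the pads) is the TCP (ctrl.finger_overhang is the distance from the TCP to the fingertips, in m); z points along the fingers, y is the direction in which the jaws open and shut (so a half turn about z gives the same grasp; the last joint's range is limited). The gripper opens to 94 mm and grips with 3 to 60 N. Pads are 16 mm wide; open, the fingers measure 119 mm over their backs; the gripper's body (75 mm by 177 mm) begins 78 mm behind the grasp point.
Start: joints at [-1.254, 0.3, 1.521, -0, 1.321, -0.067], TCP at [0.206, -0.51, 0.224] pointing down, gripper open.
Joint ranges: [-3.03, 3.03], [-0.79, 2.21], [0.23, 2.52], [-1.04, 4.18], [0, 3.07], [-2.55, 2.55]. Speed limits (rad/s): [2.22, 2.22, 2.57, 3.14, 3.14, 3.14].

### API

Orientations are given as [roll, pitch, yaw] about the fixed x, y, z axes, in that order (R = Rz(yaw) Ry(pitch) Rx(roll)).
In Python, from station import ctrl gives the robot as it stands.
- The arm moves only by the tool send_rows, never from a script. Its argument "series" is a list of rows, each a list of 7 numbers: the turn, a rotation vector about the tool's x, y, z in degrees, then the shift along the tool's x, y, z in m, then the gripper's target within -1 to 1 (fully open at 1, half-way at 0, shut at -1). A call has 1 to 8 rows; each row is the pose to reach, as a shift and turn from the pose commanded when the call began, along the tool's axes at that moment; what a row does not reach only later rows make up. A row lasts 1/10 s, in which the tool goes at most 50 mm and 8.59 degrees, less where a joint would pass 70% of its speed; a pose out of reach is approached as far as the arm can. A call with a gripper value outside its range is refused whole. The fingers move at their own pace and stop on an object; "force" is the grip in N (left out, the last holds). Time passes only in rows, so rows that repeat a pose let the fingers close. It gives the time, the measured TCP pose, the force and the opening at its end, in the units of the state.
- ctrl.get_obs(): the state, without advancing time (a new reading comes with each control period).
- ctrl.camera(name): name is "scene" or "top" or "wrist"; returns a dict with "pixels" (420x560x3 uint8, red, green, blue), "z_map" (420x560 float32, m along the optical axis (not along the pixel's ray), 0 where there is no reading), "fov_y" (degrees; the focal length in pixels is half the picture's height over the tangent of half this angle, whatever the lens; pixels are square), "cx", "cy" (the principal point, pixels), "R" (3x3) and "t" (3): a world point X has camera coordinates R X + t. Camera axes: x right, y down, z forward; pixel columns grow to the right and rows downward; lengths in m; the calibration is good to about 2 mm. A picture is of the moment at which its call begins.
- ctrl.hand_in(): hands the job in, once; it reports no verdict.
The state is a dict: "time_s": time; "qpos": joint angles; "joint_vel": joint speeds; "tau": joint torques, N m; "ee_pos": TCP position; "eef_rot": TCP orientation; "force": force on the tool from outside, world axes, zero at the start; "moment": the same for the moment, N m; "grip_width": finger opening in m.
Only numpy, scipy, OpenCV 4.12 (cv2) and the standard library are available. Lean on these libraries where they do the work, as an engineer would, in place of code of your own. Each camera call takes 0.05 s, during which the arm holds its last target.

### The job

Lunch is about to be served: move the four seasonings from the white cups of the storage rack into the empty steel serving caddy, one to a compartment, in the same order as they stand now (seen from the robot, the leftmost in the rack becomes the leftmost in the caddy, and so on), because the servers reach for them without looking. Keep them upright, set each one down gently on the floor of its compartment without dropping it, and let go.

Things in the scene. Friction and masses are not known exactly. Their poses are not given: they have to be found in the camera images.
- salt_shaker: Salt shaker: clear round body, grey domed top, 44 mm diameter, 90 mm tall. Sides straight, 44 mm wide, up to 66 mm above the underside; above 74 mm the dome is 34 mm wide and narrowing. It leans 2 degrees as it stands. About 100 g. Loose. Origin: centre of the underside, z up. Starts in a white rack cup, underside 8 mm above the table, up to 6 mm off the cup's centre, any yaw.
- pepper: Spice jar with a dark green screw cap, 44 mm diameter, 106 mm tall; the cap is the top 20 mm, 45 mm wide. About 110 g. Loose. Origin: centre of the underside, z up. Starts in a white rack cup, underside 8 mm above the table, up to 6 mm off the cup's centre, any yaw.
- curry_powder: Spice jar with a dark brown screw cap, 42 mm diameter, 105 mm tall; the cap is the top 20 mm, 44 mm wide. About 110 g. Loose. Origin: centre of the underside, z up. Starts in a white rack cup, underside 8 mm above the table, up to 6 mm off the cup's centre, any yaw.
- dredger: Sugar dredger: plain steel can with a slightly wider bright metal lid, 91 mm tall. Can 45 mm diameter up to 64 mm above the underside, lid 48 mm diameter from 64 to 80 mm, then domed. About 140 g. Loose. Origin: centre of the underside, z up. Starts in a white rack cup, underside 8 mm above the table, up to 6 mm off the cup's centre, any yaw.
- storage_rack: Low steel frame, 78 x 268 x 23 mm, holding four identical square white cups in a row. Fixed, on the left or right of the table, turned up to 0.35 rad. Origin: centre of its underside, on the table; y axis along the row, to the left as seen from the robot. Cup centres at x = 0, y = +96, +32, -32, -96 mm (leftmost first). A steel box 97 mm high stands between rack and caddy.
- caddy: Sheet steel tray, 78 x 266 mm, 4 compartments in a row, wire handle (69 mm high) at each end. Empty, fixed, on the other side from the rack, turned up to 0.35 rad. Origin: centre of underside, on the table; y along the row, to the robot's left. Compartments: centres x = 0, y = +96, +32, -32, -96 mm; 70 (x) by 62 mm (y) inside; floor 6, long walls 37, partitions 32 mm above the table.
- cup_of_salt_shaker: The white cup of the storage rack in which the salt shaker stands at the start. Fixed in the rack. One of four identical square cups, 61 mm outside (64 mm at the lip), 57 mm inside, its rim 35 mm and its inner floor 8 mm above the table. Origin: centre of the cup's underside, 6 mm above the table; turned as the rack.
- cup_of_pepper: The white cup of the storage rack in which the green-capped spice jar stands at the start. Fixed in the rack. One of four identical square cups, 61 mm outside (64 mm at the lip), 57 mm inside, its rim 35 mm and its inner floor 8 mm above the table. Origin: centre of the cup's underside, 6 mm above the table; turned as the rack.
- cup_of_curry_powder: The white cup of the storage rack in which the brown-capped spice jar stands at the start. Fixed in the rack. One of four identical square cups, 61 mm outside (64 mm at the lip), 57 mm inside, its rim 35 mm and its inner floor 8 mm above the table. Origin: centre of the cup's underside, 6 mm above the table; turned as the rack.
- cup_of_dredger: The white cup of the storage rack in which the sugar dredger stands at the start. Fixed in the rack. One of four identical square cups, 61 mm outside (64 mm at the lip), 57 mm inside, its rim 35 mm and its inner floor 8 mm above the table. Origin: centre of the cup's underside, 6 mm above the table; turned as the rack.
Things that resemble listed ones, but are neither listed nor needed, are in the scene too. Leave any purple look-alike of the salt_shaker alone.

How it is judged:
At the end, for the whole second after the job is handed in: Each seasoning stands released, upright (within 0.12 rad) and at rest on the floor of the compartment whose place in the row, counted from the left, is that of the cup it came from: within 18 mm of its centre along and 20 mm across the row, underside 1 to 12 mm above the caddy's (x of salt_shaker in the frame of caddy between -0.02 and 0.02 m and z of salt_shaker in the frame of caddy between 0.001 and 0.012 m and ((y of cup_of_salt_shaker in the frame of storage_rack between 0.078 and 0.114 m and y of salt_shaker in the frame of caddy between 0.078 and 0.114 m) or (y of cup_of_salt_shaker in the frame of storage_rack between 0.014 and 0.05 m and y of salt_shaker in the frame of caddy between 0.014 and 0.05 m) or (y of cup_of_salt_shaker in the frame of storage_rack between -0.05 and -0.014 m and y of salt_shaker in the frame of caddy between -0.05 and -0.014 m) or (y of cup_of_salt_shaker in the frame of storage_rack between -0.114 and -0.078 m and y of salt_shaker in the frame of caddy between -0.114 and -0.078 m)) and angle between each of salt_shaker, pepper, curry_powder, dredger's own z axis and vertical below 0.12 rad and linear speed of each of salt_shaker, pepper, curry_powder, dredger below 0.03 m/s and contact force between each of salt_shaker, pepper, curry_powder, dredger and the fingers below 0.1 N and x of pepper in the frame of caddy between -0.02 and 0.02 m and z of pepper in the frame of caddy between 0.001 and 0.012 m and ((y of cup_of_pepper in the frame of storage_rack between 0.078 and 0.114 m and y of pepper in the frame of caddy between 0.078 and 0.114 m) or (y of cup_of_pepper in the frame of storage_rack between 0.014 and 0.05 m and y of pepper in the frame of caddy between 0.014 and 0.05 m) or (y of cup_of_pepper in the frame of storage_rack between -0.05 and -0.014 m and y of pepper in the frame of caddy between -0.05 and -0.014 m) or (y of cup_of_pepper in the frame of storage_rack between -0.114 and -0.078 m and y of pepper in the frame of caddy between -0.114 and -0.078 m)) and x of curry_powder in the frame of caddy between -0.02 and 0.02 m and z of curry_powder in the frame of caddy between 0.001 and 0.012 m and ((y of cup_of_curry_powder in the frame of storage_rack between 0.078 and 0.114 m and y of curry_powder in the frame of caddy between 0.078 and 0.114 m) or (y of cup_of_curry_powder in the frame of storage_rack between 0.014 and 0.05 m and y of curry_powder in the frame of caddy between 0.014 and 0.05 m) or (y of cup_of_curry_powder in the frame of storage_rack between -0.05 and -0.014 m and y of curry_powder in the frame of caddy between -0.05 and -0.014 m) or (y of cup_of_curry_powder in the frame of storage_rack between -0.114 and -0.078 m and y of curry_powder in the frame of caddy between -0.114 and -0.078 m)) and x of dredger in the frame of caddy between -0.02 and 0.02 m and z of dredger in the frame of caddy between 0.001 and 0.012 m and ((y of cup_of_dredger in the frame of storage_rack between 0.078 and 0.114 m and y of dredger in the frame of caddy between 0.078 and 0.114 m) or (y of cup_of_dredger in the frame of storage_rack between 0.014 and 0.05 m and y of dredger in the frame of caddy between 0.014 and 0.05 m) or (y of cup_of_dredger in the frame of storage_rack between -0.05 and -0.014 m and y of dredger in the frame of caddy between -0.05 and -0.014 m) or (y of cup_of_dredger in the frame of storage_rack between -0.114 and -0.078 m and y of dredger in the frame of caddy between -0.114 and -0.078 m))); the robot touches nothing.
It fails at once if a seasoning is tipped over (angle between any of salt_shaker, pepper, curry_powder, dredger's own z axis and vertical above 0.7 rad).
It fails at once if a seasoning is dropped into the caddy (faster than 0.7 m/s when its underside is within 50 mm of the table and its middle within 150 mm of the caddy's) ((height (world z) of salt_shaker below 0.05 m and horizontal distance between salt_shaker and caddy below 0.15 m and linear speed of salt_shaker above 0.7 m/s) or (height (world z) of pepper below 0.05 m and horizontal distance between pepper and caddy below 0.15 m and linear speed of pepper above 0.7 m/s) or (height (world z) of curry_powder below 0.05 m and horizontal distance between curry_powder and caddy below 0.15 m and linear speed of curry_powder above 0.7 m/s) or (height (world z) of dredger below 0.05 m and horizontal distance between dredger and caddy below 0.15 m and linear speed of dredger above 0.7 m/s)).
It also fails if it takes over 128 s, if anything falls off the work surface, if the arm or the gripper's body presses on something with over 40 N, if the wrist force passes 120 N, or if a joint passes its speed limit or range.

## Working session

There is one attempt and no reset: what is moved stays moved. The work goes in short steps, Python scripts to look and compute and a tool call to move; the robot and the scene stay as the last step left them, time stands still between calls to the robot, and variables do not carry over. Pictures are saved under pics/ and viewed, and the job is handed in when it is done.

Besides the shell and the picture viewer there is one more tool, called after "Call:" by a JSON object that holds its "method" and its "body". send_rows: Moves the arm, as the interface text tells. Its arguments: {"type":"object","properties":{"series":{"type":"array"},"force":{"type":"number"}},"required":["series"]}

```bash
mkdir -p pics; ls
python3 - <<'E'
from station import ctrl
import cv2,numpy as np
print(ctrl.get_obs())
for n in ["scene","top"]:
    c=ctrl.camera(n); cv2.imwrite(f"pics/{n}0.png",c["pixels"][:,:,::-1]); np.savez(f"{n}0.npz",**c)
    print(n,c["fov_y"],c["cx"],c["cy"],c["R"].round(3).tolist(),c["t"].round(3))
E
```

```text
pics
{'time_s': 0.0, 'qpos': array([-1.25362501e+00,  3.00460617e-01,  1.52160441e+00,  2.24207727e-05,
        1.32069809e+00, -6.66015918e-02]), 'joint_vel': array([ 0.00118186,  0.00053481,  0.00069885, -0.00204131,  0.00236323,
        0.00234562]), 'tau': array([-5.46589145e-04, -5.31802046e+01, -3.52736986e+01,  7.07854866e-02,
        2.43411813e-02, -9.38010339e-05]), 'ee_pos': array([ 0.20585536, -0.50975378,  0.2238822 ]), 'eef_rot': array([-3.14042624e+00, -9.95652660e-05,  3.83767290e-01]), 'force': array([ 0.13928378,  0.74331365, -0.01450263]), 'moment': array([ 0.05396688, -0.01474686,  0.00406163]), 'grip_width': 0.09375077872226427}
scene 43.839048153072916 289.5401211297353 208.79027688797245 [[-0.785, -0.619, 0.018], [-0.328, 0.39, -0.861], [0.526, -0.681, -0.509]] [0.327 0.194 1.057]
top 54.66959525177071 283.816875650645 217.62252303338852 [[0.001, -1.0, -0.007], [-0.997, -0.0, -0.082], [0.082, 0.007, -0.997]] [-0.013  0.457  1.146]
```

View pics/scene0.png

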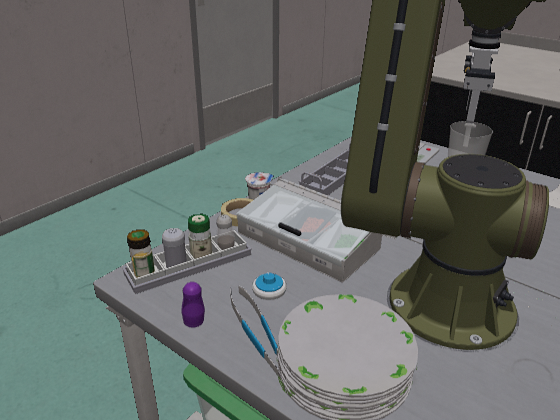

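View pics/top0.png

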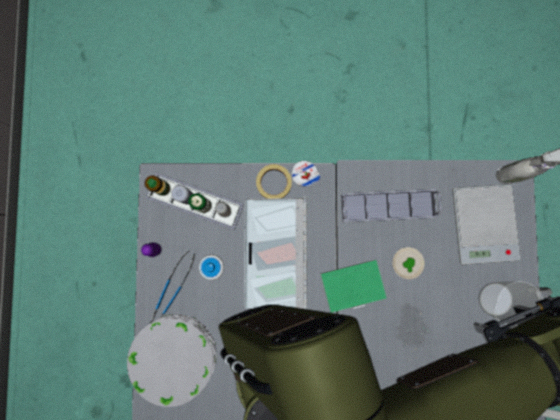

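```bash
cat > h.py <<'E'
import numpy as np,cv2
def world(c):
    p=c["pixels"];H,W=p.shape[:2];f=H/2/np.tan(np.radians(float(c["fov_y"]))/2)
    v,u=np.mgrid[:H,:W];z=c["z_map"]
    X=np.stack([(u-c["cx"])/f*z,(v-c["cy"])/f*z,z],-1)
    P=(X-c["t"])@c["R"]
    P[z<=0]=np.nan
    return P
def load(n): return dict(np.load(n))
def ortho(c,x0,x1,y0,y1,res=0.001,zmin=-.05):
    # nearest-point ortho image; rows: x decreasing, cols: y decreasing
    pass
E
python3 - <<'E'
from h import *
c=load("top0.npz");P=world(c)
for (u,v) in [(152,184),(180,192),(198,202),(222,208),(341,195),(438,192),(440,217),(343,220),(365,205),(300,240),(274,180),(160,215),(240,225),(145,175)]:
    print(u,v,P[v,u].round(3),c["pixels"][v,u])
img=c["pixels"][:,:,::-1]
a=cv2.resize(img[165:235,135:250],None,fx=6,fy=6,interpolation=cv2.INTER_CUBIC);cv2.imwrite("pics/a.png",a)
a=cv2.resize(img[170:240,325:455],None,fx=6,fy=6,interpolation=cv2.INTER_CUBIC);cv2.imwrite("pics/b.png",a)
s=load("scene0.npz");a=cv2.resize(s["pixels"][205:290,115:255,::-1],None,fx=5.5,fy=5.5,interpolation=cv2.INTER_CUBIC);cv2.imwrite("pics/c.png",a)
E
```

```text
152 184 [0.538 0.337 0.113] [27 96 48]
180 192 [0.519 0.265 0.101] [146 152 170]
198 202 [0.49  0.213 0.116] [152 155 126]
222 208 [0.476 0.153 0.095] [140 145 149]
341 195 [ 0.522 -0.177  0.022] [ 99  99 112]
438 192 [ 0.524 -0.438  0.066] [ 95 100 104]
440 217 [ 0.46  -0.465  0.003] [124 131 137]
343 220 [ 0.448 -0.18   0.038] [117 119 127]
365 205 [ 0.493 -0.245  0.023] [89 91 99]
300 240 [ 0.391 -0.057  0.089] [170 171 175]
274 180 [0.569 0.016 0.003] [127 131 136]
160 215 [0.466 0.349 0.001] [117 127 128]
240 225 [0.437 0.115 0.002] [128 132 140]
145 175 [ 0.585  0.397 -0.002] [129 134 141]
```

View pics/a.png

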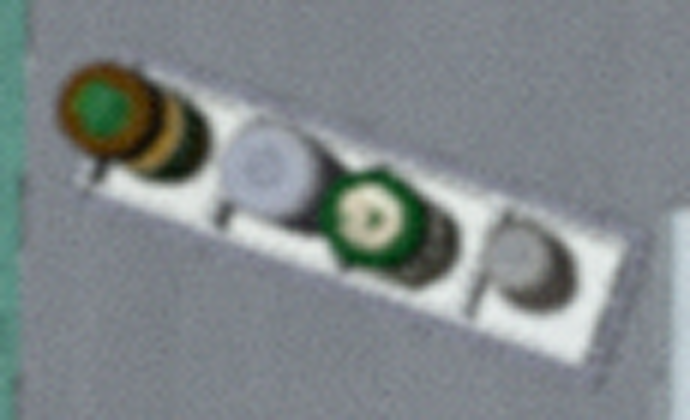

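View pics/b.png

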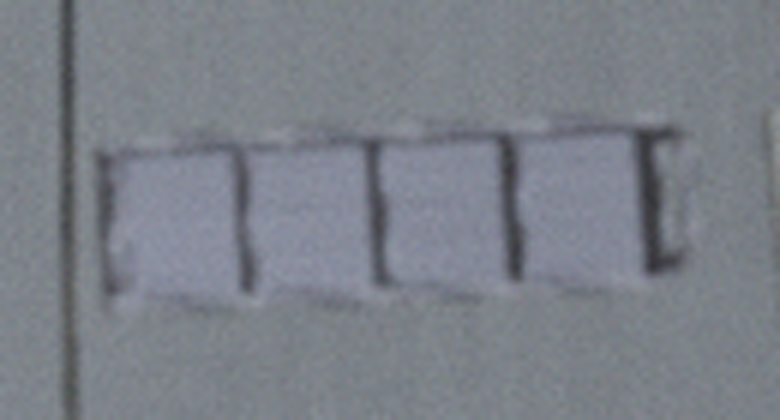

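View pics/c.png

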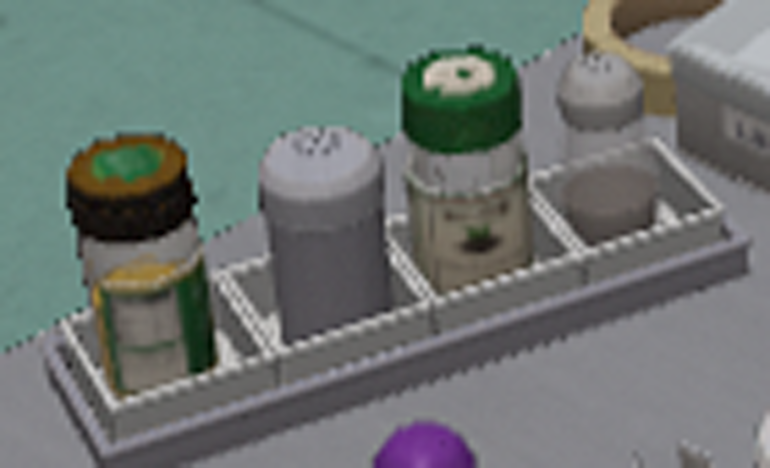

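```bash
cat >> h.py <<'E'
from scipy.spatial.transform import Rotation as Ro
def plan(o,pos,yaw,label=""):
    R=Ro.from_euler('xyz',o["eef_rot"]).as_matrix()
    d=R.T@(np.array(pos)-o["ee_pos"])
    Rt=Ro.from_euler('xyz',[np.pi,0,yaw]).as_matrix()
    rv=np.degrees(Ro.from_matrix(R.T@Rt).as_rotvec())
    print(label,"turn",rv.round(2),"shift",d.round(4),"rows>=",max(np.linalg.norm(d)/.05,np.linalg.norm(rv)/8.59).round(1))
E
python3 - <<'E'
from h import *
from station import ctrl
c=load("top0.npz");P=world(c)
print(P[206,380].round(3),P[206,395].round(3),P[206,356].round(3),P[205,415].round(3))
o=ctrl.get_obs()
plan(o,[.44,-.31,.30],1.62)
w=ctrl.camera("wrist");cv2.imwrite("pics/w0.png",w["pixels"][:,:,::-1])
R=Ro.from_euler('xyz',o["eef_rot"]).as_matrix()
print(w["fov_y"], (R.T@(-w["R"].T@w["t"]-o["ee_pos"])).round(4), (w["R"]@R).round(3))
E
```

```text
[ 0.492 -0.292  0.006] [ 0.491 -0.334  0.01 ] [ 0.492 -0.222  0.007] [ 0.495 -0.393  0.006]
 turn [-5.000e-02 -4.000e-02 -7.083e+01] shift [ 0.2919 -0.0977 -0.0759] rows>= 8.2
67.36235191292982 [ 0.072  -0.0008 -0.1614] [[-0.     1.    -0.   ]
 [-0.968 -0.    -0.25 ]
 [-0.25  -0.     0.968]]
```

View pics/w0.png

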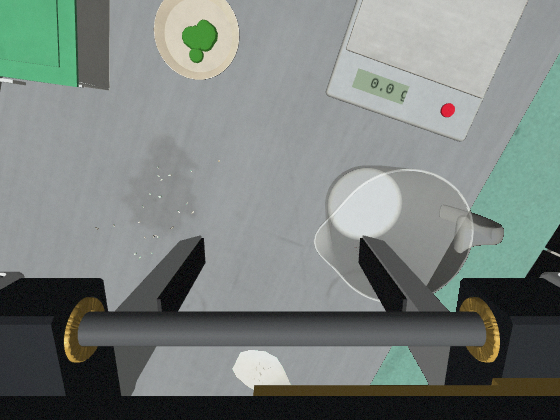

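Run:
```python
from h import *
from station import ctrl
o=ctrl.get_obs()
plan(o,[.49,-.40,.34],1.62)
```

```text
turn [-4.000e-02 -3.000e-02 -7.083e+01] shift [ 0.3046  0.0045 -0.1159] rows>= 8.2
```

Call:
{"method": "send_rows", "body": {"series": [[0,0,-70.8,0.305,0.004,-0.116,1],[0,0,-70.8,0.305,0.004,-0.116,1],[0,0,-70.8,0.305,0.004,-0.116,1],[0,0,-70.8,0.305,0.004,-0.116,1],[0,0,-70.8,0.305,0.004,-0.116,1],[0,0,-70.8,0.305,0.004,-0.116,1],[0,0,-70.8,0.305,0.004,-0.116,1],[0,0,-70.8,0.305,0.004,-0.116,1]]}}

```text
time_s: 0.95
ee_pos: [0.4931, -0.3978, 0.341]
eef_rot: [3.141, 0.0, 1.593]
force: [-0.8, -0.9, -0.5]
grip_width: 0.094
```

Run:
```python
from h import *
from station import ctrl
o=ctrl.get_obs()
print(o)
plan(o,[.49,-.40,.34],1.62)
```

```text
{'time_s': 0.95, 'qpos': array([-7.36784474e-01,  4.46037771e-01,  1.05873398e+00,  3.96912051e-04,
        1.63582105e+00, -7.59438123e-01]), 'joint_vel': array([-0.05206088, -0.0182265 ,  0.06923469, -0.00961693, -0.02429315,
       -1.52406512]), 'tau': array([  3.36489804, -62.83523798, -40.09283066,   0.22409478,
         0.53294465,   3.80141124]), 'ee_pos': array([ 0.49308883, -0.39778353,  0.34097654]), 'eef_rot': array([3.14059485e+00, 4.01196654e-04, 1.59347576e+00]), 'force': array([-0.80668442, -0.89431394, -0.53113594]), 'moment': array([-0.05747488, -0.03384361,  0.01369212]), 'grip_width': 0.09395701735359414}
 turn [ 0.06  0.02 -1.52] shift [-0.0021 -0.0031  0.001 ] rows>= 0.2
```

Run:
```python
from h import *
from station import ctrl
for i in range(4): w=ctrl.camera("wrist")
o=ctrl.get_obs();print(o["ee_pos"],o["eef_rot"],o["joint_vel"].round(3))
w=ctrl.camera("wrist");np.savez("wcad.npz",**w);cv2.imwrite("pics/w1.png",w["pixels"][:,:,::-1])
P=world(w);z=P[:,:,2]
m=np.clip(z/.08*255,0,255).astype(np.uint8);cv2.imwrite("pics/w1z.png",cv2.applyColorMap(np.nan_to_num(m),cv2.COLORMAP_JET))
```

```text
[ 0.48990498 -0.39961744  0.34002782] [-3.14098760e+00 -5.27810127e-04  1.57880983e+00] [-0.01  -0.005  0.002  0.     0.     0.004]<stdin>:7: RuntimeWarning: invalid value encountered in cast
```

View pics/w1.png

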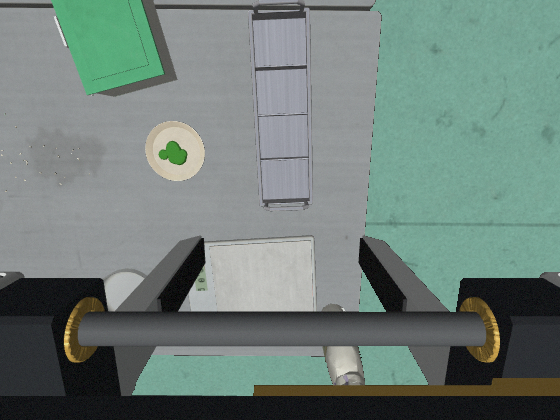

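View pics/w1z.png

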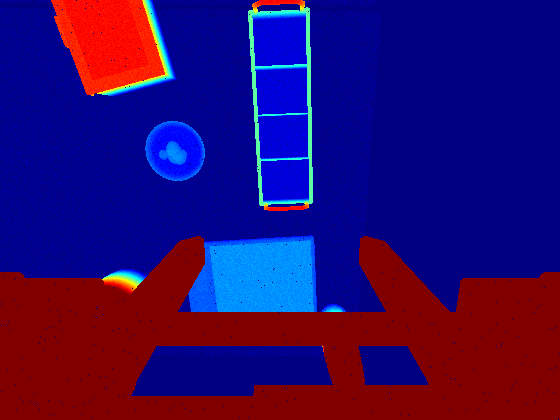

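Run:
```python
from h import *
w=load("wcad.npz");P=world(w);z=P[:,:,2]
sub=np.zeros(z.shape,bool);sub[3:212,240:320]=1
for lo,hi in [(.029,.042),(.003,.012),(.055,.075)]:
    m=sub&(z>lo)&(z<hi)
    if lo==.003:
        m=cv2.erode(m.astype(np.uint8),np.ones((3,3)))>0
        n,l,st,ce=cv2.connectedComponentsWithStats(m.astype(np.uint8))
        for i in range(1,n):
            if st[i,4]>800:
                q=P[l==i][:,:2].astype(np.float32);print(st[i],cv2.minAreaRect(q),np.median(P[l==i][:,2]))
    else:
        q=P[m][:,:2].astype(np.float32);print(lo,m.sum(),cv2.minAreaRect(q),np.percentile(P[m][:,2],[5,50,95]))
# table height check
print(np.nanmedian(z[60:200,330:365]))
```

```text
0.029 2072 ((0.48942768573760986, -0.30743110179901123), (0.08171830326318741, 0.2641719579696655), 2.713179349899292) [0.03200832 0.03697134 0.03899228]
[ 254   18   52   47 2187] ((0.4847821891307831, -0.2082657814025879), (0.0715259537100792, 0.05835701897740364), 2.9071130752563477) 0.007191016674902378
[ 257   69   50   45 1932] ((0.48794451355934143, -0.27495861053466797), (0.07159518450498581, 0.05906512960791588), 2.842907428741455) 0.007202247907463788
[ 259  116   48   41 1771] ((0.49051380157470703, -0.3401030898094177), (0.07129897177219391, 0.059617780148983), 1.5533853769302368) 0.0071215703321371145
[ 262  160   46   39 1649] ((0.49439358711242676, -0.406678169965744), (0.07138501107692719, 0.059193626046180725), 2.799055337905884) 0.007171543020582067
0.055 297 ((0.4892720878124237, -0.3086585998535156), (0.06470684707164764, 0.26405763626098633), 2.822456121444702) [0.05920683 0.06821056 0.07060915]
0.0011570897760547092
```

Run:
```python
from h import *
from station import ctrl
o=ctrl.get_obs()
plan(o,[.475,.13,.38],1.25)
```

```text
turn [-0.03 -0.02 18.84] shift [ 0.5299 -0.0106 -0.0396] rows>= 10.6
```

Call:
{"method": "send_rows", "body": {"series": [[0,0,10,0.05,-0.002,-0.006,1],[0,0,18.8,0.1,-0.004,-0.012,1],[0,0,18.8,0.15,-0.006,-0.02,1],[0,0,18.8,0.2,-0.008,-0.026,1],[0,0,18.8,0.25,-0.01,-0.03,1],[0,0,18.8,0.3,-0.01,-0.035,1],[0,0,18.8,0.35,-0.01,-0.04,1],[0,0,18.8,0.4,-0.01,-0.04,1]]}}

```text
time_s: 2.0
ee_pos: [0.4744, -0.0008, 0.3812]
eef_rot: [3.14, -0.0, 1.251]
force: [1.3, 0.0, -0.1]
grip_width: 0.094
```

Run:
```python
from h import *
from station import ctrl
o=ctrl.get_obs();print(o["ee_pos"],o["eef_rot"])
plan(o,[.475,.13,.38],1.25)
```

```text
[ 0.47438536 -0.00082332  0.38120676] [ 3.14023435e+00 -3.41341122e-04  1.25086116e+00]
 turn [ 0.08 -0.02  0.05] shift [ 0.1244 -0.0406  0.0012] rows>= 2.6
```

Call:
{"method": "send_rows", "body": {"series": [[0,0,0,0.045,-0.015,0,1],[0,0,0,0.085,-0.028,0,1],[0,0,0,0.124,-0.04,0,1],[0,0,0,0.124,-0.04,0,1],[0,0,0,0.124,-0.04,0,1]]}}

```text
time_s: 2.5
ee_pos: [0.4753, 0.128, 0.3803]
eef_rot: [-3.142, 0.0, 1.254]
force: [0.9, 0.3, -0.7]
grip_width: 0.094
```

Run:
```python
from h import *
from station import ctrl
for i in range(2): w=ctrl.camera("wrist")
o=ctrl.get_obs();print(o["ee_pos"],o["eef_rot"],o["joint_vel"].round(3))
w=ctrl.camera("wrist");np.savez("wrack.npz",**w);cv2.imwrite("pics/w2.png",w["pixels"][:,:,::-1])
P=world(w);z=np.nan_to_num(P[:,:,2])
m=np.clip(z/.12*255,0,255).astype(np.uint8);cv2.imwrite("pics/w2z.png",cv2.applyColorMap(np.nan_to_num(m),cv2.COLORMAP_JET))
```

```text
[0.47551356 0.12697613 0.38049174] [3.14144906e+00 1.04726982e-04 1.25291373e+00] [-0.01  -0.001 -0.     0.001  0.001 -0.005]
```

View pics/w2.png

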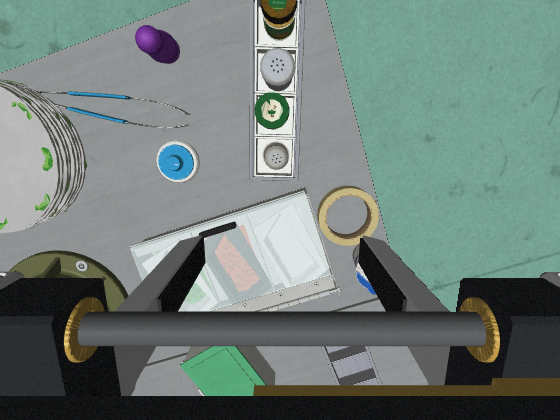

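View pics/w2z.png

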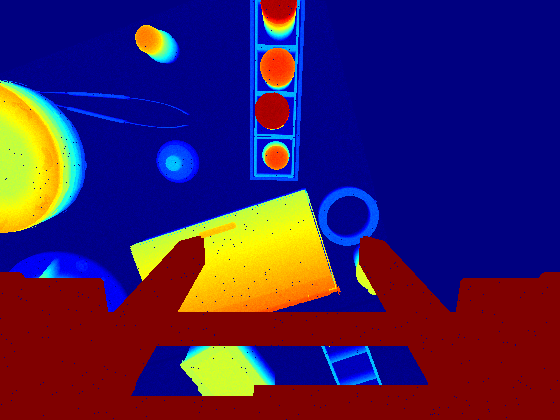

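Run:
```python
from h import *
w=load("wrack.npz");P=world(w);z=np.nan_to_num(P[:,:,2])
sub=np.zeros(z.shape,bool);sub[0:185,245:305]=1
def comp(lo,hi,mn=100):
    m=sub&(z>lo)&(z<hi)
    n,l,st,ce=cv2.connectedComponentsWithStats(m.astype(np.uint8))
    for i in range(1,n):
        if st[i,4]>mn:
            Q=P[l==i];q=Q[:,:2].astype(np.float32);c,r=cv2.minEnclosingCircle(q)
            print(st[i],"enc",np.round(c,4),round(r,4),"rect",np.round(cv2.minAreaRect(q)[0],4),np.round(cv2.minAreaRect(q)[1],4),"mean",Q.mean(0).round(4),"z",np.percentile(Q[:,2],[5,50,98]).round(4))
for lo,hi in [(.106,.13),(.09,.13),(.08,.13),(.065,.13)]:
    print(lo);comp(lo,hi)
m=sub&(z>.031)&(z<.038);q=P[m][:,:2].astype(np.float32);print(cv2.minAreaRect(q))
m=sub&(z>.012)&(z<.038);q=P[m][:,:2].astype(np.float32);print(cv2.minAreaRect(q))
```

```text
0.106
[261   0  36  21 577] enc [0.5396 0.3362] 0.0214 rect [0.5369 0.3283] [0.0197 0.0426] mean [0.537  0.3293 0.114 ] z [0.1093 0.1144 0.1165]
[255  92  35  37 995] enc [0.492  0.2206] 0.0229 rect [0.4925 0.2204] [0.0448 0.0445] mean [0.4919 0.2205 0.1148] z [0.1131 0.1149 0.1167]
0.09
[260   0  37  24 711] enc [0.5395 0.3376] 0.0226 rect [0.5367 0.3291] [0.022  0.0448] mean [0.5369 0.3282 0.1115] z [0.0986 0.1141 0.1164]
[ 260   48   35   38 1011] enc [0.5163 0.2717] 0.0234 rect [0.5162 0.2724] [0.0451 0.0452] mean [0.5163 0.2715 0.0966] z [0.0912 0.097  0.1008]
[ 255   92   35   37 1005] enc [0.4919 0.2205] 0.0231 rect [0.4925 0.2204] [0.0448 0.0445] mean [0.4919 0.2204 0.1147] z [0.1129 0.1149 0.1167]
[266 147  22  22 366] enc [0.4771 0.159 ] 0.0159 rect [0.4768 0.1595] [0.0291 0.0299] mean [0.4773 0.1594 0.0954] z [0.091  0.0961 0.0989]
0.08
[260   0  37  27 805] enc [0.5395 0.3376] 0.0226 rect [0.5367 0.3291] [0.022  0.0448] mean [0.5367 0.3276 0.1084] z [0.085  0.1138 0.1164]
[ 260   48   35   39 1075] enc [0.5164 0.272 ] 0.0235 rect [0.516  0.2716] [0.0459 0.0453] mean [0.51
[... 408 characters left out ...]
6 0.0448] mean [0.5366 0.3269 0.1036] z [0.0723 0.1133 0.1164]
[ 260   48   35   39 1087] enc [0.5165 0.2719] 0.0236 rect [0.516  0.2716] [0.0459 0.0453] mean [0.516  0.2706 0.0958] z [0.0891 0.0966 0.1008]
[ 255   92   35   38 1015] enc [0.4922 0.2197] 0.0236 rect [0.492  0.2197] [0.045  0.0451] mean [0.4919 0.2201 0.1143] z [0.1126 0.1149 0.1167]
[264 145  25  25 474] enc [0.4764 0.1592] 0.0178 rect [0.4771 0.1596] [0.0333 0.0349] mean [0.4775 0.1602 0.0928] z [0.0853 0.0947 0.0989]
((0.5035126805305481, 0.2458014339208603), (0.2531787157058716, 0.06355701386928558), 70.2108154296875)
((0.5035538673400879, 0.24491728842258453), (0.26676979660987854, 0.07982075214385986), 70.22917938232422)
```

Run:
```python
from h import *
from station import ctrl
w=load("wrack.npz");P=world(w).reshape(-1,3);P=P[~np.isnan(P[:,0])&(P[:,2]<.14)]
yaw=1.2253;xt=np.array([np.cos(yaw),np.sin(yaw)]);yt=np.array([np.sin(yaw),-np.cos(yaw)])
for n,c in dict(salt=(.4773,.159),pep=(.492,.2205),dred=(.5163,.2718)).items():
    d=P[:,:2]-c;a=d@xt;b=d@yt
    m=(abs(a)<.018)&(abs(b)>.035)&(abs(b)<.075);print(n,np.sort(P[m][:,2])[-3:])
    m=(abs(a)<.037)&(abs(b)<.09);print(n,np.sort(P[m][:,2])[-3:])
    print("row pos",(np.array(c)-[.5034,.245])@np.array([.339,.941]),(np.array(c)-[.5034,.245])@np.array([.941,-.339]))
o=ctrl.get_obs()
plan(o,[.4773,.159,.2],1.2253);plan(o,[.4773,.159,.063],1.2253)
```

```text
salt [0.03695752 0.03707196 0.03737592]
salt [0.09916441 0.0995335  0.09976812]
row pos -0.08977389999999998 0.004593900000000043
pep [0.02550447 0.02570176 0.02607492]
pep [0.11758757 0.11759154 0.11769563]
row pos -0.02691909999999998 -0.002421899999999968
dred [0.02583375 0.0258678  0.02636718]
dred [0.1155007  0.11602427 0.11623572]
row pos 0.029591899999999997 0.003053700000000023
 turn [0.01 0.   1.58] shift [ 0.0311 -0.0084  0.1805] rows>= 3.7
 turn [0.01 0.   1.58] shift [ 0.0311 -0.0084  0.3175] rows>= 6.4
```

Call:
{"method": "send_rows", "body": {"series": [[0,0,1.6,0.015,-0.004,0.045,1],[0,0,1.6,0.031,-0.008,0.09,1],[0,0,1.6,0.031,-0.008,0.135,1],[0,0,1.6,0.031,-0.008,0.18,1],[0,0,1.6,0.031,-0.008,0.22,1],[0,0,1.6,0.031,-0.008,0.25,1],[0,0,1.6,0.031,-0.008,0.28,1],[0,0,1.6,0.031,-0.008,0.28,1]]}}

```text
time_s: 3.45
ee_pos: [0.476, 0.1585, 0.0974]
eef_rot: [-3.137, 0.003, 1.225]
force: [-1.2, 0.6, 0.1]
grip_width: 0.0941
```

Run:
```python
from h import *
from station import ctrl
w=ctrl.camera("wrist");o=ctrl.get_obs();print(o["ee_pos"],o["eef_rot"]);cv2.imwrite("pics/w3.png",w["pixels"][:,:,::-1])
plan(o,[.4773,.159,.063],1.2253)
```

```text
[0.47714654 0.15894613 0.09983372] [-3.13940756e+00  1.51718038e-03  1.22568339e+00]
 turn [-0.13  0.09  0.02] shift [0.0002 0.0002 0.0368] rows>= 0.7
```

View pics/w3.png

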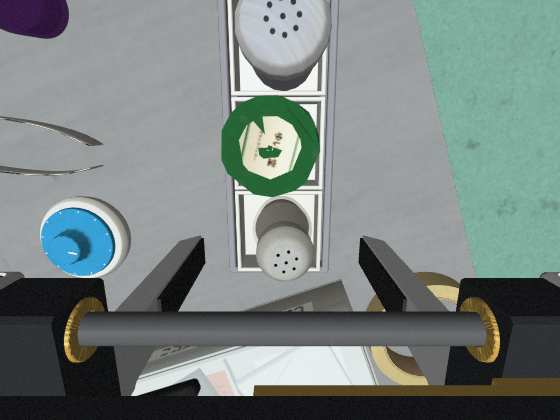

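Call:
{"method": "send_rows", "body": {"series": [[0,0,0,0,0,0.02,1],[0,0,0,0,0,0.037,1],[0,0,0,0,0,0.037,1],[0,0,0,0,0,0.037,-0.4],[0,0,0,0,0,0.037,-0.6],[0,0,0,0,0,0.037,-0.8],[0,0,0,0,0,0.037,-0.8],[0,0,0,0,0,0.037,-0.8]], "force": 20}}

```text
time_s: 4.3
ee_pos: [0.4776, 0.1601, 0.0638]
eef_rot: [3.141, -0.0, 1.228]
force: [0.1, -0.0, 0.1]
grip_width: 0.0573
```

Run:
```python
from h import *
from station import ctrl
w=ctrl.camera("wrist");o=ctrl.get_obs();print(o);cv2.imwrite("pics/w4.png",w["pixels"][:,:,::-1])
```

```text
{'time_s': 4.35, 'qpos': array([ 2.50687696e-01,  3.99094952e-01,  1.80193542e+00, -1.36668639e-05,
        9.40321892e-01,  5.93694028e-01]), 'joint_vel': array([-0.00059625,  0.00528477,  0.00245627,  0.00055157, -0.00194666,
       -0.00066405]), 'tau': array([-1.51167554e-02, -5.18352664e+01, -2.82350546e+01,  5.69632289e-02,
       -2.19647231e-02,  3.23535896e-04]), 'ee_pos': array([0.47754459, 0.16006512, 0.06365884]), 'eef_rot': array([ 3.14138722e+00, -1.25330935e-04,  1.22779806e+00]), 'force': array([0.10706343, 0.15282364, 0.23184922]), 'moment': array([-0.0277103 , -0.0876583 , -0.01520922]), 'grip_width': 0.05314616222812919}
```

View pics/w4.png

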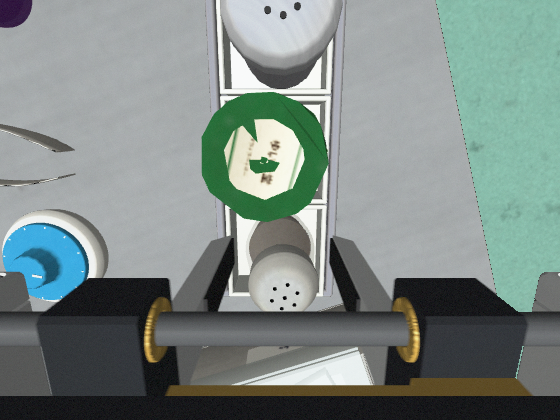

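Fingers still closing (~70 mm/s).

Call:
{"method": "send_rows", "body": {"series": [[0,0,0,0,0,0,-0.8],[0,0,0,0,0,0,-0.8],[0,0,0,0,0,0,-0.8],[0,0,0,0,0,0,-0.8]], "force": 20}}

```text
time_s: 4.75
ee_pos: [0.4774, 0.1601, 0.0634]
eef_rot: [-3.141, 0.0, 1.228]
force: [-0.4, 0.8, 0.1]
grip_width: 0.0389
```

Run:
```python
from h import *
from station import ctrl
w=ctrl.camera("wrist");o=ctrl.get_obs();print(o["grip_width"],o["force"]);w=ctrl.camera("wrist");o=ctrl.get_obs();print(o["grip_width"],o["force"]);cv2.imwrite("pics/w5.png",w["pixels"][:,:,::-1])
s=ctrl.camera("scene");cv2.imwrite("pics/s5.png",cv2.resize(s["pixels"][170:290,100:280,::-1],None,fx=4,fy=4))
```

```text
0.03885587547916749 [-0.53287982 -0.16663593 -0.33588676]
0.03881463274795565 [-1.00774005e+00 -6.67720414e-04  6.03119739e-02]
```

View pics/w5.png

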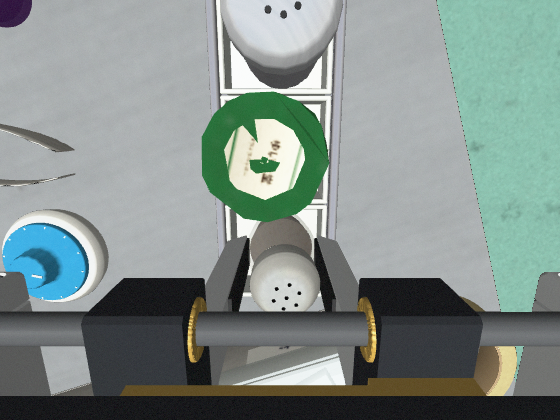

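View pics/s5.png

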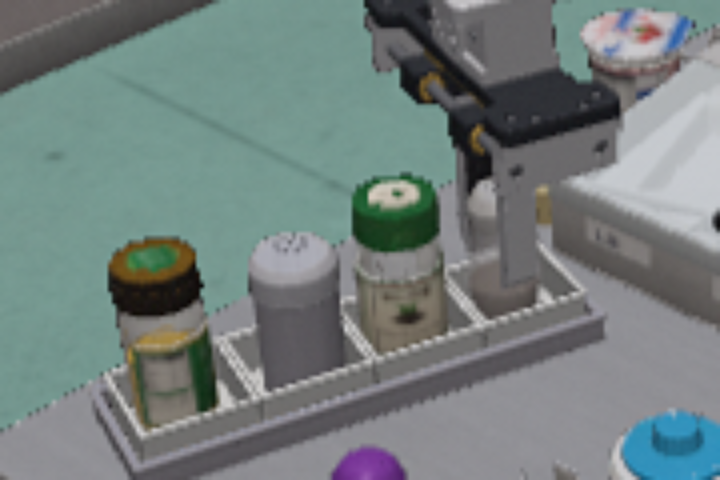

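Call:
{"method": "send_rows", "body": {"series": [[0,0,0,0,0,-0.01,-0.8],[0,0,0,0,0,-0.03,-0.8],[0,0,0,0,0,-0.06,-0.8],[0,0,0,0,0,-0.1,-0.8],[0,0,0,0,0,-0.14,-0.8],[0,0,0,0,0,-0.165,-0.8],[0,0,0,0,0,-0.165,-0.8]]}}

```text
time_s: 5.6
ee_pos: [0.4785, 0.1603, 0.2325]
eef_rot: [3.136, -0.004, 1.228]
force: [1.1, 0.2, -2.1]
grip_width: 0.0392
```

Run:
```python
from h import *
from station import ctrl
w=ctrl.camera("wrist");o=ctrl.get_obs();print(o["grip_width"],o["force"],o["ee_pos"],o["eef_rot"]);cv2.imwrite("pics/w6.png",w["pixels"][:,:,::-1])
s=ctrl.camera("scene");np.savez("s6.npz",**s);cv2.imwrite("pics/s6.png",cv2.resize(s["pixels"][130:280,100:280,::-1],None,fx=4,fy=4))
plan(o,[.494,-.4034,.23],np.pi/2+.048)
```

```text
0.039054383578330305 [ 0.41660275  0.69613402 -2.4817706 ] [0.47779664 0.16009841 0.22992278] [ 3.13908632e+00 -1.62234337e-03  1.22773370e+00]
 turn [  0.16  -0.06 -22.41] shift [-5.252e-01  2.048e-01 -4.000e-04] rows>= 11.3
```

View pics/w6.png

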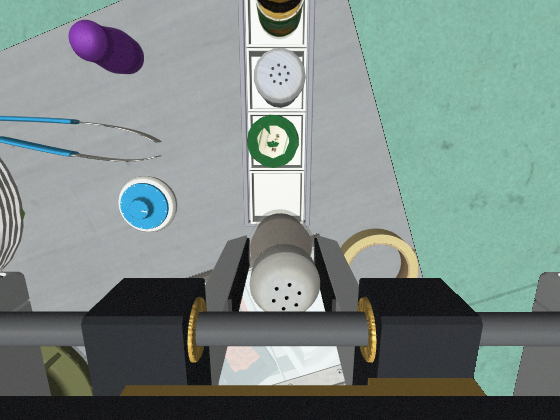

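View pics/s6.png

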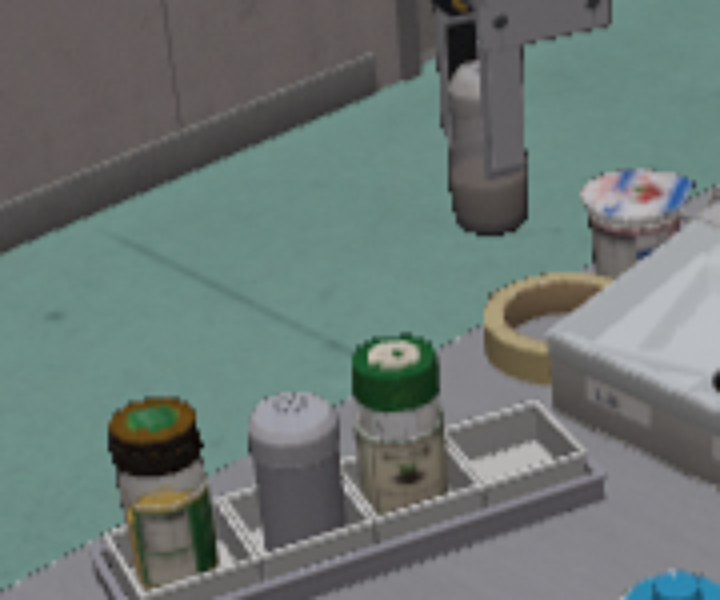

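Call:
{"method": "send_rows", "body": {"series": [[0,0,-2,-0.03,0.012,0,-0.8],[0,0,-5,-0.07,0.027,0,-0.8],[0,0,-9,-0.113,0.045,0,-0.8],[0,0,-13,-0.158,0.062,0,-0.8],[0,0,-17,-0.203,0.08,0,-0.8],[0,0,-20,-0.248,0.097,0,-0.8],[0,0,-22.4,-0.293,0.114,0,-0.8],[0,0,-22.4,-0.335,0.13,0,-0.8]]}}

```text
time_s: 6.5
ee_pos: [0.4863, -0.2011, 0.2268]
eef_rot: [-3.139, -0.001, 1.62]
force: [0.2, 0.5, -1.5]
grip_width: 0.0389
```

Run:
```python
from h import *
from station import ctrl
o=ctrl.get_obs();print(o["grip_width"],o["ee_pos"])
plan(o,[.494,-.4034,.23],np.pi/2+.048)
s=load("s6.npz");P=world(s)
for v in range(150,195,2): print(v,P[v,222].round(4), end=";")
```

```text
0.03886085017903313 [ 0.48630564 -0.20110856  0.22676797]
 turn [-0.14 -0.07  0.06] shift [-0.2024 -0.0022 -0.0035] rows>= 4.0
150 [0.4497 0.1812 0.2712];152 [0.4516 0.1796 0.2657];154 [0.4515 0.18   0.2616];156 [0.4544 0.1775 0.2554];158 [0.4524 0.1797 0.2524];160 [0.4526 0.1798 0.248 ];162 [0.4529 0.1798 0.2435];164 [0.4547 0.1783 0.2379];166 [0.455  0.1784 0.2334];168 [0.4582 0.1755 0.2268];170 [0.4567 0.1773 0.2235];172 [0.4557 0.1786 0.2197];174 [nan nan nan];176 [0.4592 0.1758 0.2083];178 [0.4623 0.1732 0.2017];180 [0.461  0.1747 0.1981];182 [0.4626 0.1734 0.1923];184 [0.4623 0.1741 0.188 ];186 [0.4625 0.1741 0.1832];188 [0.4643 0.1728 0.1773];190 [ 1.758  -1.0721 -0.7998];192 [ 1.7456 -1.0593 -0.8036];194 [ 1.7297 -1.0432 -0.8047];
```

Call:
{"method": "send_rows", "body": {"series": [[0,0,0,-0.045,0,-0.002,-0.8],[0,0,0,-0.09,0,-0.003,-0.8],[0,0,0,-0.135,-0.001,-0.003,-0.8],[0,0,0,-0.172,-0.002,-0.003,-0.8],[0,0,0,-0.195,-0.002,-0.003,-0.8],[0,0,0,-0.202,-0.002,-0.003,-0.8],[0,0,0,-0.202,-0.002,-0.003,-0.8],[0,0,0,-0.202,-0.002,-0.003,-0.8]]}}

```text
time_s: 7.3
ee_pos: [0.495, -0.3999, 0.2308]
eef_rot: [-3.141, -0.001, 1.619]
force: [0.8, 0.8, -1.0]
grip_width: 0.0391
```

Run:
```python
from h import *
from station import ctrl
w=ctrl.camera("wrist");o=ctrl.get_obs();print(o["grip_width"],o["ee_pos"],o["joint_vel"].round(3));cv2.imwrite("pics/w7.png",w["pixels"][:,:,::-1])
plan(o,[.494,-.4034,.07],np.pi/2+.048)
```

```text
0.039157520344498965 [ 0.49512058 -0.39978972  0.23118185] [ 0.001 -0.007 -0.005 -0.     0.001 -0.002]
 turn [-0.02 -0.03  0.06] shift [-0.0036 -0.0012  0.1612] rows>= 3.2
```

View pics/w7.png

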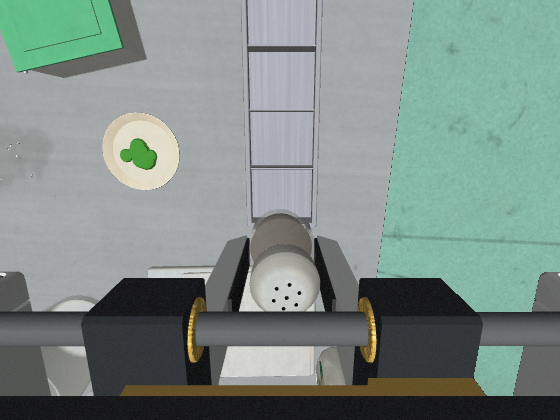

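Call:
{"method": "send_rows", "body": {"series": [[0,0,0,-0.0036,-0.001,0.03,-0.8],[0,0,0,-0.0036,-0.001,0.065,-0.8],[0,0,0,-0.0036,-0.001,0.1,-0.8],[0,0,0,-0.0036,-0.001,0.125,-0.8],[0,0,0,-0.0036,-0.001,0.145,-0.8],[0,0,0,-0.0036,-0.001,0.157,-0.8],[0,0,0,-0.0036,-0.001,0.16,-0.8],[0,0,0,-0.0036,-0.001,0.16,-0.8]]}}

```text
time_s: 8.15
ee_pos: [0.4944, -0.4044, 0.072]
eef_rot: [3.141, 0.0, 1.619]
force: [-0.2, -0.1, -1.3]
grip_width: 0.0386
```

Run:
```python
from h import *
from station import ctrl
w=ctrl.camera("wrist");o=ctrl.get_obs();print(o["grip_width"],o["ee_pos"],o["force"],o["joint_vel"].round(3));cv2.imwrite("pics/w8.png",w["pixels"][:,:,::-1])
s=ctrl.camera("scene");cv2.imwrite("pics/s8.png",cv2.resize(s["pixels"][100:230,290:480,::-1],None,fx=4,fy=4))
plan(o,[.494,-.4034,.062],np.pi/2+.048)
```

```text
0.03904901085791996 [ 0.49449999 -0.40470218  0.07250349] [-1.08764898 -0.74265209 -1.25057285] [-0.003 -0.007 -0.007  0.     0.001 -0.002]
 turn [0.05 0.05 0.01] shift [ 0.0013 -0.0004  0.0105] rows>= 0.2
```

View pics/w8.png

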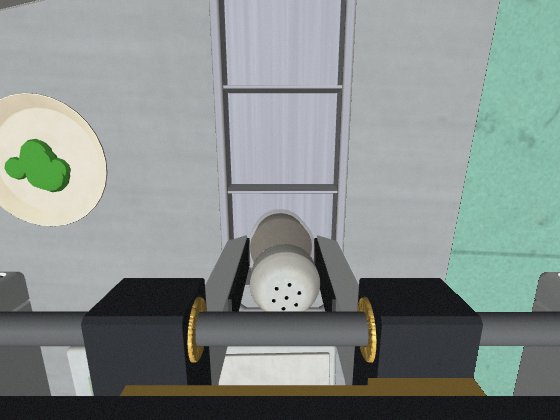

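View pics/s8.png

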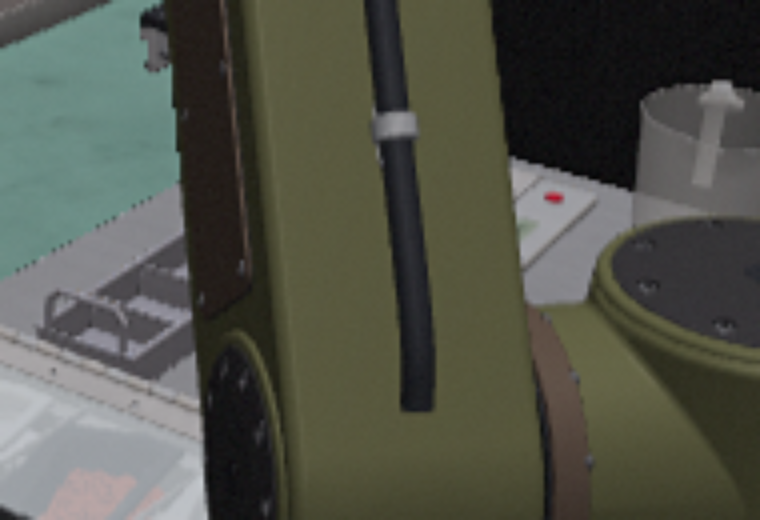

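Lower the last 10 mm gently.

Call:
{"method": "send_rows", "body": {"series": [[0,0,0,0.001,0,0.003,-0.8],[0,0,0,0.001,0,0.006,-0.8],[0,0,0,0.001,0,0.008,-0.8],[0,0,0,0.001,0,0.009,-0.8],[0,0,0,0.001,0,0.01,-0.8],[0,0,0,0.001,0,0.01,-0.8]]}}

```text
time_s: 8.85
ee_pos: [0.4941, -0.4037, 0.0615]
eef_rot: [3.142, 0.0, 1.619]
force: [-0.3, 0.0, -0.6]
grip_width: 0.0396
```

Call:
{"method": "send_rows", "body": {"series": [[0,0,0,0,0,0.001,-0.8],[0,0,0,0,0,0.001,0],[0,0,0,0,0,0.001,0.4],[0,0,0,0,0,0.001,0.4],[0,0,0,0,0,0.001,0.4],[0,0,0,0,0,0.001,0.4],[0,0,0,0,0,0.001,0.4]]}}

```text
time_s: 9.55
ee_pos: [0.494, -0.4036, 0.0604]
eef_rot: [-3.142, -0.0, 1.619]
force: [-0.5, 0.0, 0.6]
grip_width: 0.0658
```

Run:
```python
from h import *
from station import ctrl
w=ctrl.camera("wrist");o=ctrl.get_obs();print(o["grip_width"],o["ee_pos"],o["force"]);cv2.imwrite("pics/w9.png",w["pixels"][:,:,::-1])
```

```text
0.06558908159953396 [ 0.49404836 -0.40365151  0.0604134 ] [ 0.56856401  0.16208421 -0.2323953 ]
```

View pics/w9.png

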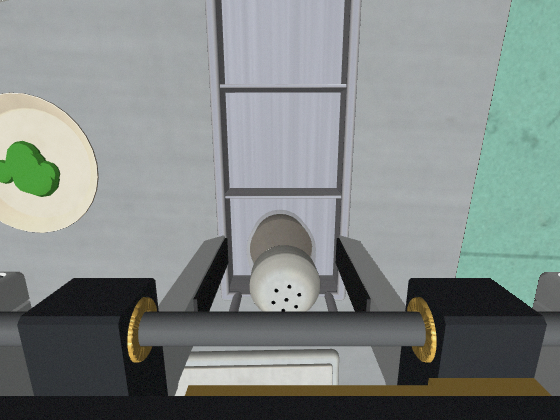

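Run:
```python
from h import *
from station import ctrl
o=ctrl.get_obs()
plan(o,[.492,.2205,.24],1.2253)
```

```text
turn [ 0.   -0.   22.54] shift [ 0.6235  0.0279 -0.1796] rows>= 13.0
```

Call:
{"method": "send_rows", "body": {"series": [[0,0,0,0,0,-0.03,0.5],[0,0,0,0,0,-0.075,0.8],[0,0,0,0,0,-0.12,1],[0,0,4,0.03,0.001,-0.155,1],[0,0,9,0.075,0.003,-0.175,1],[0,0,14,0.125,0.005,-0.18,1],[0,0,19,0.175,0.008,-0.18,1],[0,0,22.5,0.225,0.01,-0.18,1]]}}

```text
time_s: 10.4
ee_pos: [0.4929, -0.177, 0.2408]
eef_rot: [3.141, -0.0, 1.222]
force: [1.8, 0.8, -0.0]
grip_width: 0.0937
```

Run:
```python
from h import *
from station import ctrl
o=ctrl.get_obs();print(o["ee_pos"])
plan(o,[.492,.2205,.24],1.2253)
```

```text
[ 0.49289238 -0.17704746  0.2407817 ]
 turn [ 0.05 -0.   -0.18] shift [ 0.3733 -0.1366  0.0007] rows>= 8.0
```

Call:
{"method": "send_rows", "body": {"series": [[0,0,0,0.046,-0.017,0,1],[0,0,0,0.092,-0.034,0,1],[0,0,0,0.138,-0.05,0,1],[0,0,0,0.184,-0.067,0,1],[0,0,0,0.23,-0.084,0,1],[0,0,0,0.276,-0.101,0,1],[0,0,0,0.322,-0.118,0,1],[0,0,0,0.36,-0.132,0,1]]}}

```text
time_s: 11.2
ee_pos: [0.4902, 0.207, 0.2406]
eef_rot: [3.141, -0.0, 1.227]
force: [0.4, -0.9, -1.2]
grip_width: 0.0938
```

Run:
```python
from h import *
from station import ctrl
for i in range(2): w=ctrl.camera("wrist")
o=ctrl.get_obs();print(o["ee_pos"],o["joint_vel"].round(3))
w=ctrl.camera("wrist");np.savez("wp.npz",**w);cv2.imwrite("pics/w10.png",w["pixels"][:,:,::-1])
plan(o,[.492,.2205,.24],1.2253)
P=world(w);z=np.nan_to_num(P[:,:,2])
sub=np.zeros(z.shape,bool);sub[:300,235:330]=1
for lo,hi in [(.106,.13),(.085,.13)]:
    m=sub&(z>lo)&(z<hi)
    n,l,st,ce=cv2.connectedComponentsWithStats(m.astype(np.uint8))
    for i in range(1,n):
        if st[i,4]>200:
            Q=P[l==i];q=Q[:,:2].astype(np.float32);c,r=cv2.minEnclosingCircle(q)
            print(st[i],"enc",np.round(c,4),round(r,4),"rect",np.round(cv2.minAreaRect(q)[0],4),np.round(cv2.minAreaRect(q)[1],4),Q[:,2].max())
```

```text
[0.49001127 0.20840355 0.24025027] [-0.082 -0.025  0.038 -0.015 -0.    -0.076]
 turn [-0.02 -0.03  0.29] shift [ 0.0121 -0.0022  0.0003] rows>= 0.2
[ 262   14   52   59 2364] enc [0.5403 0.3397] 0.022 rect [0.5407 0.3394] [0.0427 0.0424] 0.1179349221959018
[ 256  169   49   49 1842] enc [0.4921 0.2211] 0.0231 rect [0.4914 0.2215] [0.045  0.0444] 0.1174335608087086
[ 261   14   53   63 2541] enc [0.5401 0.3392] 0.0226 rect [0.5398 0.3391] [0.0436 0.0437] 0.1179349221959018
[ 262  106   49   50 1908] enc [0.5163 0.2723] 0.0238 rect [0.5164 0.2726] [0.046  0.0465] 0.10198602561580236
[ 256  167   49   51 1925] enc [0.492  0.2213] 0.0232 rect [0.4913 0.2217] [0.0451 0.0448] 0.1174335608087086
```

View pics/w10.png

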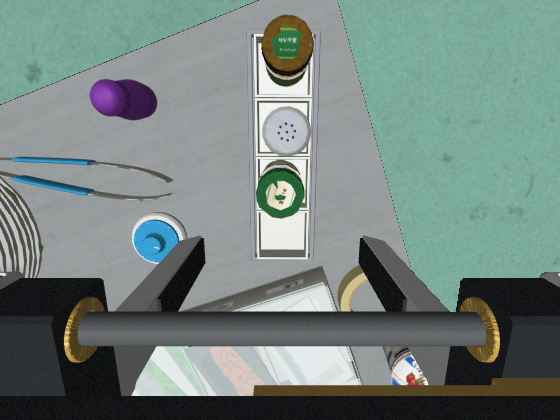

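Run:
```python
from h import *
from station import ctrl
o=ctrl.get_obs();print(o["ee_pos"])
plan(o,[.4918,.2212,.07],1.2253)
```

```text
[0.49025442 0.20631169 0.24019215]
 turn [-0.02  0.01  0.23] shift [ 0.0146 -0.0035  0.1702] rows>= 3.4
```

Call:
{"method": "send_rows", "body": {"series": [[0,0,0.2,0.014,-0.003,0.03,1],[0,0,0.2,0.0145,-0.0035,0.075,1],[0,0,0.2,0.0145,-0.0035,0.12,1],[0,0,0.2,0.0145,-0.0035,0.15,0.6],[0,0,0.2,0.0145,-0.0035,0.165,0.4],[0,0,0.2,0.0145,-0.0035,0.17,0.3],[0,0,0.2,0.0145,-0.0035,0.17,0.2],[0,0,0.2,0.0145,-0.0035,0.17,0.1]]}}

```text
time_s: 12.15
ee_pos: [0.4929, 0.2191, 0.0716]
eef_rot: [3.14, -0.001, 1.222]
force: [1.0, -0.1, 1.3]
grip_width: 0.0572
```

Run:
```python
from h import *
from station import ctrl
w=ctrl.camera("wrist");o=ctrl.get_obs();print(o["ee_pos"],o["eef_rot"],o["grip_width"],o["force"]);cv2.imwrite("pics/w11.png",w["pixels"][:,:,::-1])
```

```text
[0.49293256 0.21926288 0.07165678] [ 3.14012049e+00 -1.16259803e-03  1.22215211e+00] 0.053993176588798215 [-1.11782744 -0.73125987  0.55630388]
```

View pics/w11.png

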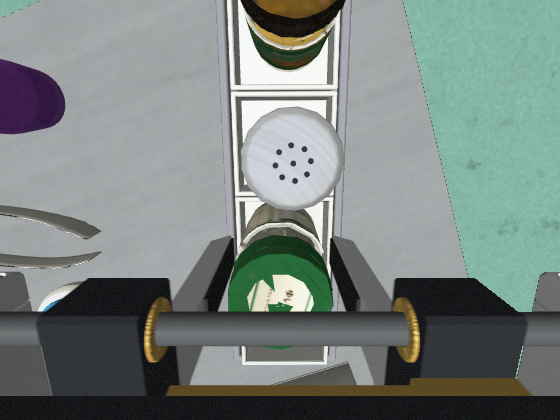

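Call:
{"method": "send_rows", "body": {"series": [[0,0,0,0.001,-0.001,0.001,-0.4],[0,0,0,0.001,-0.001,0.001,-0.8],[0,0,0,0.001,-0.001,0.001,-0.8],[0,0,0,0.001,-0.001,0.001,-0.8],[0,0,0,0.001,-0.001,0.001,-0.8]], "force": 20}}

```text
time_s: 12.7
ee_pos: [0.4922, 0.2209, 0.0703]
eef_rot: [3.14, -0.001, 1.223]
force: [0.7, -0.8, 6.1]
grip_width: 0.0454
```

Run:
```python
from h import *
from station import ctrl
w=ctrl.camera("wrist");o=ctrl.get_obs();print(o["ee_pos"],o["eef_rot"],o["grip_width"],o["force"],o["moment"]);cv2.imwrite("pics/w12.png",w["pixels"][:,:,::-1])
```

```text
[0.49219338 0.22084279 0.07028898] [ 3.14033606e+00 -9.88615123e-04  1.22261499e+00] 0.04553239368262097 [-0.18268312 -1.45746601  6.91666995] [-0.13567971 -0.07650919  0.00816633]
```

View pics/w12.png

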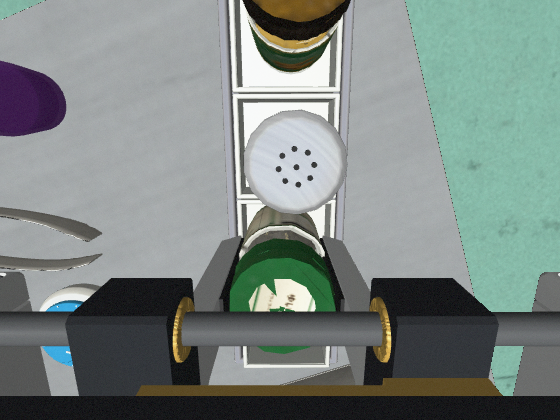

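Call:
{"method": "send_rows", "body": {"series": [[0,0,0,0,0,-0.01,-0.8],[0,0,0,0,0,-0.03,-0.8],[0,0,0,0,0,-0.065,-0.8],[0,0,0,0,0,-0.105,-0.8],[0,0,0,0,0,-0.145,-0.8],[0,0,0,0,0,-0.17,-0.8],[0,0,0,0,0,-0.175,-0.8]]}}

```text
time_s: 13.45
ee_pos: [0.4922, 0.221, 0.2478]
eef_rot: [3.138, -0.003, 1.223]
force: [0.7, 0.5, -1.1]
grip_width: 0.0455
```

Run:
```python
from h import *
from station import ctrl
w=ctrl.camera("wrist");o=ctrl.get_obs();print(o["grip_width"],o["force"],o["ee_pos"],o["eef_rot"]);cv2.imwrite("pics/w13.png",w["pixels"][:,:,::-1])
plan(o,[.4909,-.3395,.24],np.pi/2+.048)
s=ctrl.camera("scene");np.savez("s13.npz",**s);cv2.imwrite("pics/s13.png",cv2.resize(s["pixels"][130:280,100:280,::-1],None,fx=4,fy=4))
```

```text
0.04588792019716689 [-0.23254658  0.72514975 -0.4756138 ] [0.49194814 0.22084515 0.2463162 ] [ 3.13945780e+00 -1.90476344e-03  1.22263992e+00]
 turn [  0.14  -0.08 -22.7 ] shift [-0.5271  0.1902  0.0057] rows>= 11.2
```

View pics/s13.png

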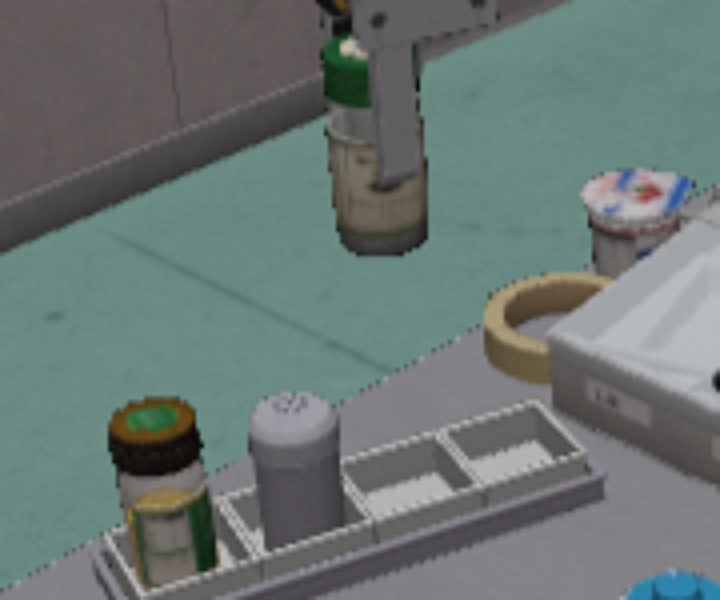

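Call:
{"method": "send_rows", "body": {"series": [[0,0,-2,-0.03,0.011,0,-0.8],[0,0,-5,-0.07,0.025,0,-0.8],[0,0,-9,-0.115,0.041,0.002,-0.8],[0,0,-13,-0.16,0.057,0.004,-0.8],[0,0,-17,-0.207,0.075,0.005,-0.8],[0,0,-20,-0.253,0.091,0.005,-0.8],[0,0,-22.7,-0.3,0.108,0.005,-0.8],[0,0,-22.7,-0.345,0.124,0.005,-0.8]]}}

```text
time_s: 14.35
ee_pos: [0.4895, -0.1478, 0.2374]
eef_rot: [-3.139, -0.001, 1.62]
force: [1.8, -0.4, -2.1]
grip_width: 0.0458
```

Run:
```python
from h import *
from station import ctrl
o=ctrl.get_obs();print(o["grip_width"],o["ee_pos"])
plan(o,[.4909,-.3395,.24],np.pi/2+.048)
```

```text
0.045758995323285874 [ 0.48948071 -0.14782113  0.23744343]
 turn [-0.16 -0.07  0.08] shift [-0.1915 -0.0081 -0.0028] rows>= 3.8
```

Call:
{"method": "send_rows", "body": {"series": [[0,0,0,-0.045,-0.001,-0.002,-0.8],[0,0,0,-0.09,-0.003,-0.003,-0.8],[0,0,0,-0.13,-0.005,-0.003,-0.8],[0,0,0,-0.165,-0.007,-0.003,-0.8],[0,0,0,-0.188,-0.008,-0.003,-0.8],[0,0,0,-0.193,-0.008,-0.003,-0.8],[0,0,0,-0.193,-0.008,-0.003,-0.8],[0,0,0,-0.193,-0.008,-0.003,-0.8]]}}

```text
time_s: 15.15
ee_pos: [0.4918, -0.338, 0.2416]
eef_rot: [-3.141, -0.001, 1.619]
force: [-0.7, 1.6, -1.5]
grip_width: 0.0457
```

Run:
```python
from h import *
from station import ctrl
w=ctrl.camera("wrist");o=ctrl.get_obs();print(o["grip_width"],o["ee_pos"],o["joint_vel"].round(3));cv2.imwrite("pics/w14.png",w["pixels"][:,:,::-1])
plan(o,[.4909,-.3395,.069],np.pi/2+.048)
```

```text
0.04568412561600387 [ 0.49190676 -0.33791468  0.24200726] [ 0.002 -0.008 -0.006 -0.001  0.003 -0.003]
 turn [-0.03 -0.04  0.05] shift [-0.0016 -0.001   0.173 ] rows>= 3.5
```

View pics/w14.png

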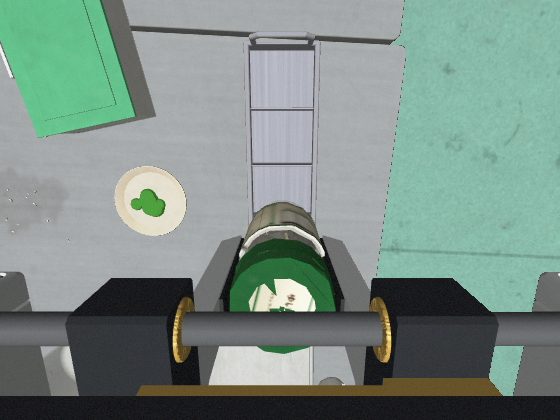

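Call:
{"method": "send_rows", "body": {"series": [[0,0,0,-0.001,-0.001,0.03,-0.8],[0,0,0,-0.0016,-0.001,0.07,-0.8],[0,0,0,-0.0016,-0.001,0.11,-0.8],[0,0,0,-0.0016,-0.001,0.14,-0.8],[0,0,0,-0.0016,-0.001,0.157,-0.8],[0,0,0,-0.0016,-0.001,0.165,-0.8],[0,0,0,-0.0016,-0.001,0.168,-0.8],[0,0,0,-0.0016,-0.001,0.168,-0.8]]}}

```text
time_s: 16.0
ee_pos: [0.4912, -0.3406, 0.0751]
eef_rot: [3.141, 0.001, 1.619]
force: [0.1, 0.7, -1.1]
grip_width: 0.0459
```

Run:
```python
from h import *
from station import ctrl
w=ctrl.camera("wrist");o=ctrl.get_obs();print(o["grip_width"],o["ee_pos"],o["force"]);cv2.imwrite("pics/w15.png",w["pixels"][:,:,::-1])
plan(o,[.4909,-.3395,.0685],np.pi/2+.048)
```

```text
0.04542560717145568 [ 0.49130164 -0.34076593  0.07547674] [-0.70861371 -0.13894821 -1.89005052]
 turn [0.06 0.05 0.01] shift [ 0.0013 -0.0003  0.007 ] rows>= 0.1
```

View pics/w15.png

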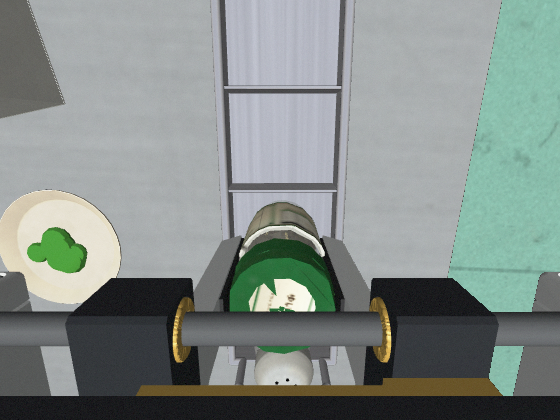

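Call:
{"method": "send_rows", "body": {"series": [[0,0,0,0.001,0,0.003,-0.8],[0,0,0,0.001,0,0.005,-0.8],[0,0,0,0.001,0,0.006,-0.8],[0,0,0,0.001,0,0.007,-0.8],[0,0,0,0.001,0,0.0075,-0.8],[0,0,0,0.001,0,0.0075,-0.8]]}}

```text
time_s: 16.65
ee_pos: [0.491, -0.34, 0.0683]
eef_rot: [3.141, 0.001, 1.619]
force: [-3.9, 3.3, 11.3]
grip_width: 0.0456
```

Call:
{"method": "send_rows", "body": {"series": [[0,0,0,0,0,-0.0006,-0.8],[0,0,0,0,0,-0.0006,-0.1],[0,0,0,0,0,-0.0006,0.4],[0,0,0,0,0,-0.0006,0.5],[0,0,0,0,0,-0.0006,0.5],[0,0,0,0,0,-0.0006,0.5]]}}

```text
time_s: 17.25
ee_pos: [0.4908, -0.3397, 0.0674]
eef_rot: [-3.141, -0.0, 1.619]
force: [0.1, 0.2, -0.2]
grip_width: 0.0704
```

Run:
```python
from h import *
from station import ctrl
w=ctrl.camera("wrist");o=ctrl.get_obs();print(o["grip_width"],o["ee_pos"],o["force"]);cv2.imwrite("pics/w16.png",w["pixels"][:,:,::-1])
plan(o,[.5164,.2724,.24],1.2253)
```

```text
0.06996052105661445 [ 0.49076911 -0.33974346  0.06740409] [ 0.04991433  0.76347357 -0.95122777]
 turn [-1.000e-02 -0.000e+00  2.254e+01] shift [ 0.6102  0.0549 -0.1726] rows>= 12.7
```

View pics/w16.png

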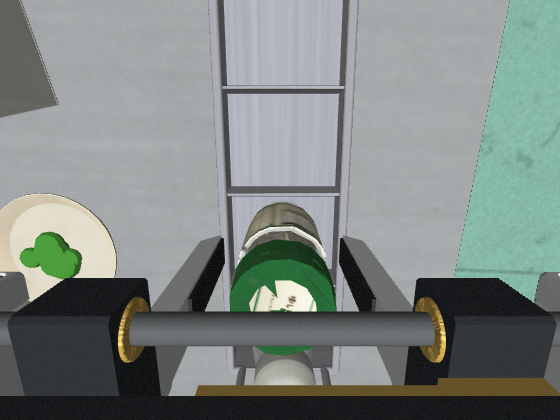

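Call:
{"method": "send_rows", "body": {"series": [[0,0,0,0,0,-0.03,0.6],[0,0,0,0,0,-0.075,0.8],[0,0,0,0,0,-0.12,1],[0,0,4,0.03,0.003,-0.155,1],[0,0,9,0.075,0.007,-0.17,1],[0,0,14,0.125,0.011,-0.173,1],[0,0,19,0.175,0.016,-0.173,1],[0,0,22.5,0.225,0.02,-0.173,1]]}}

```text
time_s: 18.1
ee_pos: [0.4997, -0.1129, 0.2408]
eef_rot: [3.141, -0.0, 1.222]
force: [1.2, 0.3, 0.4]
grip_width: 0.0937
```

Run:
```python
from h import *
from station import ctrl
o=ctrl.get_obs();print(o["ee_pos"])
plan(o,[.5164,.2724,.24],1.2253)
```

```text
[ 0.49970197 -0.11287975  0.24078929]
 turn [ 0.04 -0.   -0.18] shift [ 0.3678 -0.1159  0.0007] rows>= 7.7
```

Call:
{"method": "send_rows", "body": {"series": [[0,0,0,0.047,-0.015,0,1],[0,0,0,0.094,-0.03,0,1],[0,0,0,0.141,-0.045,0,1],[0,0,0,0.188,-0.06,0,1],[0,0,0,0.235,-0.075,0,1],[0,0,0,0.282,-0.09,0,1],[0,0,0,0.328,-0.104,0,1],[0,0,0,0.367,-0.116,0,1]]}}

```text
time_s: 18.9
ee_pos: [0.5144, 0.2724, 0.2405]
eef_rot: [3.142, -0.0, 1.227]
force: [0.9, 0.0, 0.3]
grip_width: 0.0936
```

Run:
```python
from h import *
from station import ctrl
for i in range(3): w=ctrl.camera("wrist")
o=ctrl.get_obs();print(o["ee_pos"],o["joint_vel"].round(3))
plan(o,[.5164,.2724,.063],1.2253)
```

```text
[0.51437318 0.27167831 0.23996944] [-0.055 -0.029  0.033 -0.006 -0.002 -0.023]
 turn [-0.03  0.03  0.22] shift [0.0014 0.0018 0.177 ] rows>= 3.5
```

Call:
{"method": "send_rows", "body": {"series": [[0,0,0.2,0.001,0.002,0.03,1],[0,0,0.2,0.002,0.002,0.075,1],[0,0,0.2,0.002,0.002,0.12,1],[0,0,0.2,0.002,0.002,0.152,1],[0,0,0.2,0.002,0.002,0.17,0.6],[0,0,0.2,0.002,0.002,0.177,0.4],[0,0,0.2,0.002,0.002,0.177,0.3],[0,0,0.2,0.002,0.002,0.177,0.25]]}}

```text
time_s: 19.85
ee_pos: [0.5181, 0.2709, 0.0648]
eef_rot: [3.14, -0.001, 1.222]
force: [-0.3, -0.8, -0.7]
grip_width: 0.0649
```

Run:
```python
from h import *
from station import ctrl
w=ctrl.camera("wrist");w=ctrl.camera("wrist");o=ctrl.get_obs();print(o["ee_pos"],o["eef_rot"],o["grip_width"],o["force"]);cv2.imwrite("pics/w17.png",w["pixels"][:,:,::-1])
plan(o,[.5164,.2724,.063],1.2253)
```

```text
[0.51802719 0.27117123 0.0649166 ] [ 3.14009550e+00 -1.47627529e-03  1.22231717e+00] 0.05960166904368057 [0.02000962 0.52413093 0.65985089]
 turn [ 0.09 -0.08 -0.17] shift [ 0.0006 -0.002   0.0019] rows>= 0.1
```

View pics/w17.png

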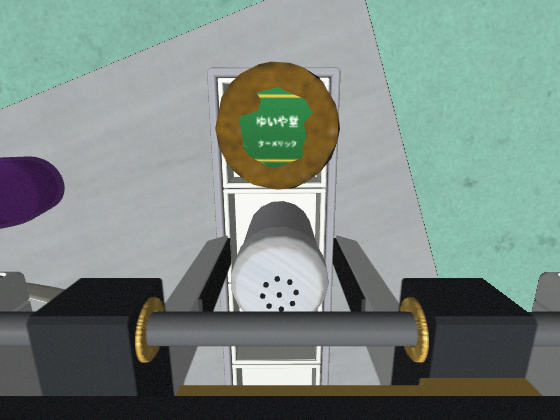

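Correct 2 mm, then close.

Call:
{"method": "send_rows", "body": {"series": [[0,0,0,0.0006,-0.002,0.001,0.25],[0,0,0,0.0006,-0.002,0.001,0.25],[0,0,0,0.0006,-0.002,0.001,-0.4],[0,0,0,0.0006,-0.002,0.001,-0.8],[0,0,0,0.0006,-0.002,0.001,-0.8],[0,0,0,0.0006,-0.002,0.001,-0.8]], "force": 20}}

```text
time_s: 20.55
ee_pos: [0.5158, 0.2724, 0.0627]
eef_rot: [3.141, -0.0, 1.222]
force: [0.2, 0.6, 0.4]
grip_width: 0.0467
```

Run:
```python
from h import *
from station import ctrl
w=ctrl.camera("wrist");w=ctrl.camera("wrist");o=ctrl.get_obs();print(o["ee_pos"],o["eef_rot"],o["grip_width"],o["force"])
```

```text
[0.5158512  0.27239567 0.06265855] [ 3.14139943e+00 -2.08768704e-04  1.22245976e+00] 0.04692420547665017 [0.17608919 0.7697572  1.58909304]
```

Call:
{"method": "send_rows", "body": {"series": [[0,0,0,0,0,-0.01,-0.8],[0,0,0,0,0,-0.03,-0.8],[0,0,0,0,0,-0.065,-0.8],[0,0,0,0,0,-0.105,-0.8],[0,0,0,0,0,-0.145,-0.8],[0,0,0,0,0,-0.172,-0.8],[0,0,0,0,0,-0.18,-0.8]]}}

```text
time_s: 21.35
ee_pos: [0.5162, 0.2726, 0.2461]
eef_rot: [3.138, -0.003, 1.223]
force: [0.7, -0.6, -1.4]
grip_width: 0.0469
```

Run:
```python
from h import *
from station import ctrl
w=ctrl.camera("wrist");o=ctrl.get_obs();print(o["grip_width"],o["force"],o["ee_pos"],o["eef_rot"]);cv2.imwrite("pics/w18.png",w["pixels"][:,:,::-1])
plan(o,[.4878,-.2755,.24],np.pi/2+.048)
s=ctrl.camera("scene");cv2.imwrite("pics/s18.png",cv2.resize(s["pixels"][130:280,100:280,::-1],None,fx=4,fy=4))
```

```text
0.04703334218242657 [ 0.71482676 -0.11442504 -1.54571781] [0.51610748 0.27257739 0.24519723] [ 3.13907518e+00 -2.46116038e-03  1.22260871e+00]
 turn [  0.17  -0.11 -22.7 ] shift [-0.5249  0.1604  0.0043] rows>= 11.0
```

View pics/w18.png

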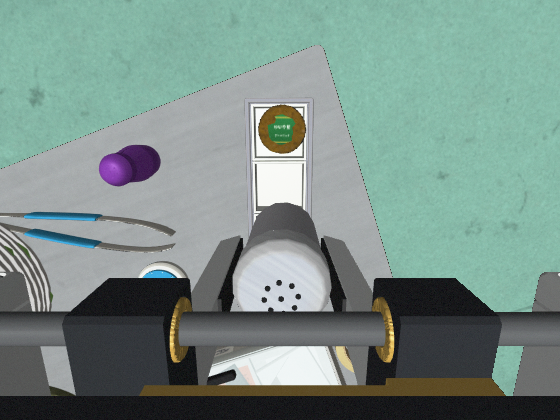

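View pics/s18.png

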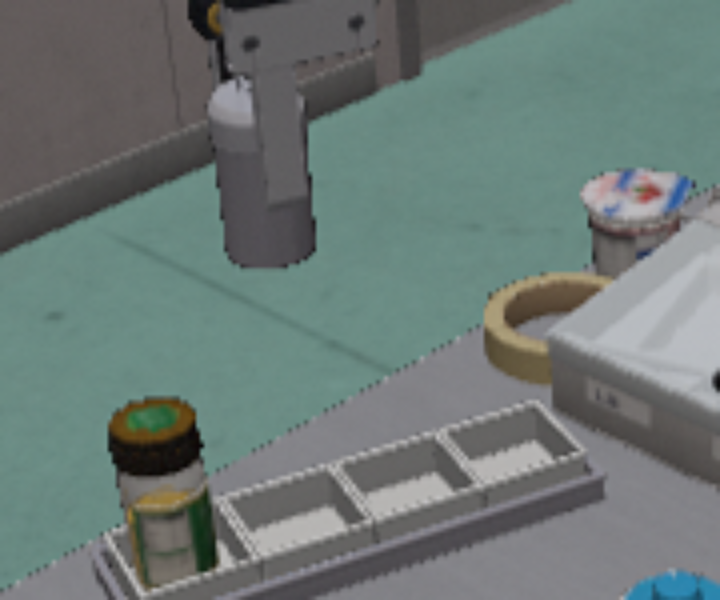

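Dredger is held straight. Carry on.

Call:
{"method": "send_rows", "body": {"series": [[0,0,-2,-0.03,0.009,0,-0.8],[0,0,-5,-0.07,0.021,0,-0.8],[0,0,-9,-0.115,0.035,0.002,-0.8],[0,0,-13,-0.162,0.049,0.004,-0.8],[0,0,-17,-0.209,0.064,0.004,-0.8],[0,0,-20,-0.256,0.078,0.004,-0.8],[0,0,-22.7,-0.303,0.093,0.004,-0.8],[0,0,-22.7,-0.35,0.107,0.004,-0.8]]}}

```text
time_s: 22.25
ee_pos: [0.4958, -0.0949, 0.2365]
eef_rot: [-3.139, -0.001, 1.62]
force: [1.0, -0.0, -2.3]
grip_width: 0.0466
```

Run:
```python
from h import *
from station import ctrl
o=ctrl.get_obs();print(o["grip_width"],o["ee_pos"])
plan(o,[.4878,-.2755,.24],np.pi/2+.048)
```

```text
0.04655382385176412 [ 0.4957502  -0.09493853  0.23654323]
 turn [-0.17 -0.05  0.1 ] shift [-0.1799 -0.0169 -0.0036] rows>= 3.6
```

Call:
{"method": "send_rows", "body": {"series": [[0,0,0,-0.045,-0.004,-0.002,-0.8],[0,0,0,-0.09,-0.008,-0.003,-0.8],[0,0,0,-0.128,-0.012,-0.003,-0.8],[0,0,0,-0.158,-0.015,-0.003,-0.8],[0,0,0,-0.178,-0.017,-0.003,-0.8],[0,0,0,-0.183,-0.018,-0.003,-0.8],[0,0,0,-0.183,-0.018,-0.003,-0.8],[0,0,0,-0.183,-0.018,-0.003,-0.8]]}}

```text
time_s: 23.05
ee_pos: [0.4876, -0.2758, 0.2408]
eef_rot: [-3.141, -0.001, 1.619]
force: [0.7, -0.1, -2.1]
grip_width: 0.0472
```

Run:
```python
from h import *
from station import ctrl
w=ctrl.camera("wrist");o=ctrl.get_obs();print(o["grip_width"],o["ee_pos"],o["joint_vel"].round(3));cv2.imwrite("pics/w19.png",w["pixels"][:,:,::-1])
plan(o,[.4878,-.2755,.068],np.pi/2+.048)
```

```text
0.046637685161230055 [ 0.4877339  -0.27574606  0.24110905] [ 0.003 -0.007 -0.006 -0.003  0.003 -0.003]
 turn [-0.03 -0.03  0.05] shift [1.000e-04 2.000e-04 1.731e-01] rows>= 3.5
```

View pics/w19.png

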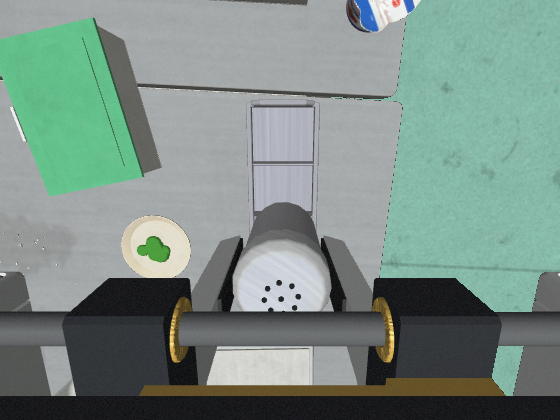

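Call:
{"method": "send_rows", "body": {"series": [[0,0,0,0,0,0.03,-0.8],[0,0,0,0,0,0.07,-0.8],[0,0,0,0,0,0.11,-0.8],[0,0,0,0,0,0.14,-0.8],[0,0,0,0,0,0.16,-0.8],[0,0,0,0,0,0.17,-0.8],[0,0,0,0,0,0.174,-0.8],[0,0,0,0,0,0.174,-0.8]]}}

```text
time_s: 23.9
ee_pos: [0.488, -0.2766, 0.068]
eef_rot: [3.141, 0.0, 1.619]
force: [-0.2, -0.5, -2.8]
grip_width: 0.0467
```

Run:
```python
from h import *
from station import ctrl
w=ctrl.camera("wrist");o=ctrl.get_obs();print(o["grip_width"],o["ee_pos"],o["force"]);cv2.imwrite("pics/w20.png",w["pixels"][:,:,::-1])
plan(o,[.4878,-.2755,.0608],np.pi/2+.048)
```

```text
0.046881739380728114 [ 0.48811813 -0.27679709  0.06847669] [ 0.11610478 -0.43311987 -2.14214338]
 turn [0.06 0.04 0.01] shift [ 0.0013 -0.0003  0.0077] rows>= 0.2
```

View pics/w20.png

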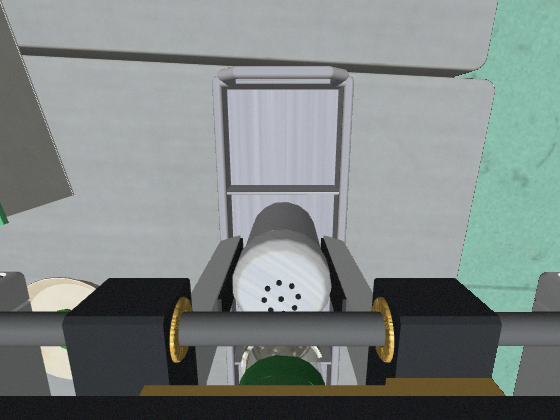

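Call:
{"method": "send_rows", "body": {"series": [[0,0,0,0.001,0,0.003,-0.8],[0,0,0,0.001,0,0.005,-0.8],[0,0,0,0.001,0,0.006,-0.8],[0,0,0,0.001,0,0.0065,-0.8],[0,0,0,0.001,0,0.0068,-0.8],[0,0,0,0.001,0,0.0068,-0.8]]}}

```text
time_s: 24.55
ee_pos: [0.4876, -0.2758, 0.0608]
eef_rot: [3.142, 0.0, 1.619]
force: [0.1, 0.1, -0.7]
grip_width: 0.0469
```

Touching (load nearly gone). Release.

Call:
{"method": "send_rows", "body": {"series": [[0,0,0,0,0,0.0003,-0.8],[0,0,0,0,0,0.0003,-0.1],[0,0,0,0,0,0.0003,0.4],[0,0,0,0,0,0.0003,0.5],[0,0,0,0,0,0.0003,0.5],[0,0,0,0,0,0.0003,0.5]]}}

```text
time_s: 25.15
ee_pos: [0.4876, -0.2758, 0.0604]
eef_rot: [3.142, 0.0, 1.619]
force: [-1.5, 0.3, -0.1]
grip_width: 0.0702
```

Run:
```python
from h import *
from station import ctrl
w=ctrl.camera("wrist");o=ctrl.get_obs();print(o["grip_width"],o["ee_pos"],o["force"]);cv2.imwrite("pics/w21.png",w["pixels"][:,:,::-1])
plan(o,[.5401,.3394,.24],1.2253)
```

```text
0.07036647217635399 [ 0.4876197  -0.27578358  0.06042655] [-0.32271841  0.84688439  0.34990076]
 turn [ 0.   -0.   22.54] shift [ 0.612   0.0819 -0.1796] rows>= 12.9
```

View pics/w21.png

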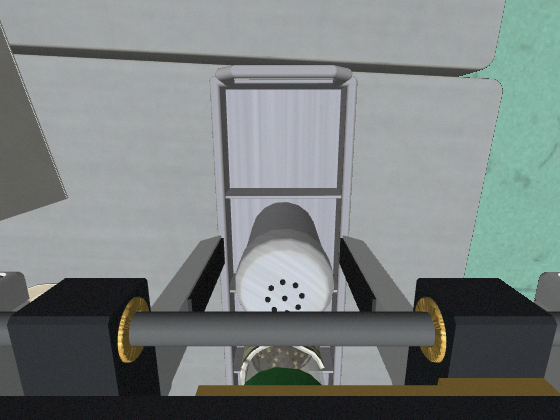

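Call:
{"method": "send_rows", "body": {"series": [[0,0,0,0,0,-0.03,0.6],[0,0,0,0,0,-0.075,0.8],[0,0,0,0,0,-0.12,1],[0,0,4,0.03,0.004,-0.155,1],[0,0,9,0.075,0.01,-0.175,1],[0,0,14,0.125,0.017,-0.18,1],[0,0,19,0.175,0.023,-0.18,1],[0,0,22.5,0.224,0.03,-0.18,1]]}}

```text
time_s: 26.0
ee_pos: [0.5065, -0.0494, 0.2409]
eef_rot: [3.141, -0.0, 1.222]
force: [0.6, -0.5, 0.1]
grip_width: 0.0945
```

Run:
```python
from h import *
from station import ctrl
o=ctrl.get_obs();print(o["ee_pos"])
plan(o,[.5401,.3394,.24],1.2253)
```

```text
[ 0.50652334 -0.04935002  0.24086166]
 turn [ 0.04 -0.01 -0.18] shift [ 0.3768 -0.1013  0.0008] rows>= 7.8
```

Call:
{"method": "send_rows", "body": {"series": [[0,0,0,0.047,-0.013,0,1],[0,0,0,0.094,-0.025,0,1],[0,0,0,0.141,-0.038,0,1],[0,0,0,0.188,-0.051,0,1],[0,0,0,0.235,-0.063,0,1],[0,0,0,0.282,-0.076,0,1],[0,0,0,0.33,-0.089,0,1],[0,0,0,0.376,-0.101,0,1]]}}

```text
time_s: 26.8
ee_pos: [0.5385, 0.339, 0.2404]
eef_rot: [3.142, -0.0, 1.226]
force: [-0.2, -0.4, 0.5]
grip_width: 0.0936
```

Run:
```python
from h import *
from station import ctrl
for i in range(3): w=ctrl.camera("wrist")
o=ctrl.get_obs();print(o["ee_pos"],o["joint_vel"].round(3))
plan(o,[.5401,.3394,.07],1.2253)
w=ctrl.camera("wrist");cv2.imwrite("pics/w22.png",w["pixels"][:,:,::-1])
P=world(w);z=np.nan_to_num(P[:,:,2])
sub=np.zeros(z.shape,bool);sub[:300,225:330]=1
m=sub&(z>.1)&(z<.125)
n,l,st,ce=cv2.connectedComponentsWithStats(m.astype(np.uint8))
for i in range(1,n):
  if st[i,4]>200:
    Q=P[l==i];q=Q[:,:2].astype(np.float32);c,r=cv2.minEnclosingCircle(q)
    print(st[i],"enc",np.round(c,4),round(r,4),"rect",np.round(cv2.minAreaRect(q)[0],4),np.round(cv2.minAreaRect(q)[1],4),Q[:,2].max())
```

```text
[0.53818924 0.33894981 0.23939701] [-0.056 -0.041  0.047 -0.009 -0.008 -0.024]
 turn [-0.05  0.05  0.22] shift [0.0012 0.0018 0.1694] rows>= 3.4
[ 262  180   46   48 1741] enc [0.5406 0.3405] 0.0224 rect [0.5406 0.3406] [0.0433 0.0434] 0.11689955013498055
```

Call:
{"method": "send_rows", "body": {"series": [[0,0,0.2,0.001,0,0.03,1],[0,0,0.2,0.003,0,0.075,1],[0,0,0.2,0.003,0,0.12,1],[0,0,0.2,0.003,0,0.15,1],[0,0,0.2,0.003,0,0.165,0.6],[0,0,0.2,0.003,0,0.17,0.4],[0,0,0.2,0.003,0,0.17,0.3],[0,0,0.2,0.003,0,0.17,0.25]]}}

```text
time_s: 27.8
ee_pos: [0.5406, 0.3398, 0.0723]
eef_rot: [3.14, -0.002, 1.222]
force: [-0.1, -0.0, 0.7]
grip_width: 0.0652
```

Run:
```python
from h import *
from station import ctrl
w=ctrl.camera("wrist");w=ctrl.camera("wrist");o=ctrl.get_obs();print(o["ee_pos"],o["eef_rot"],o["grip_width"],o["force"]);cv2.imwrite("pics/w23.png",w["pixels"][:,:,::-1])
plan(o,[.5405,.3405,.07],1.2253)
```

```text
[0.54045562 0.33987166 0.07205569] [ 3.14000448e+00 -1.81401428e-03  1.22244773e+00] 0.059747950657491875 [-0.06981382  0.31366707  0.06834928]
 turn [ 0.09 -0.1  -0.16] shift [ 0.0006 -0.0002  0.0021] rows>= 0.0
```

View pics/w23.png

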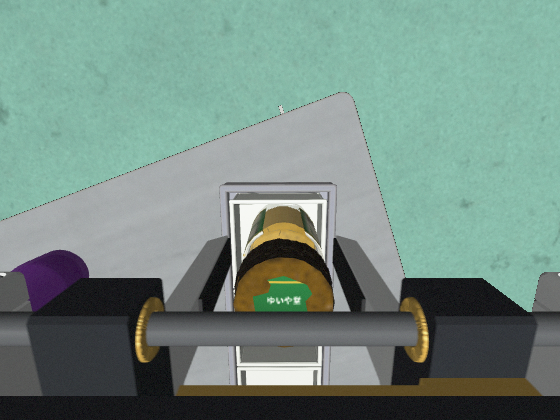

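Call:
{"method": "send_rows", "body": {"series": [[0,0,0,0.0006,0,0.001,0.25],[0,0,0,0.0006,0,0.001,0.25],[0,0,0,0.0006,0,0.001,-0.4],[0,0,0,0.0006,0,0.001,-0.8],[0,0,0,0.0006,0,0.001,-0.8],[0,0,0,0.0006,0,0.001,-0.8]], "force": 20}}

```text
time_s: 28.5
ee_pos: [0.54, 0.3402, 0.0695]
eef_rot: [3.142, -0.0, 1.223]
force: [-0.4, 0.1, 0.4]
grip_width: 0.0436
```

Run:
```python
from h import *
from station import ctrl
w=ctrl.camera("wrist");w=ctrl.camera("wrist");o=ctrl.get_obs();print(o["ee_pos"],o["eef_rot"],o["grip_width"],o["force"])
```

```text
[0.54002902 0.34020266 0.06944794] [-3.14154816e+00  1.98279222e-06  1.22249145e+00] 0.043665652803146535 [-0.3616181  -0.12589046  1.2398207 ]
```

Call:
{"method": "send_rows", "body": {"series": [[0,0,0,0,0,-0.01,-0.8],[0,0,0,0,0,-0.03,-0.8],[0,0,0,0,0,-0.065,-0.8],[0,0,0,0,0,-0.105,-0.8],[0,0,0,0,0,-0.145,-0.8],[0,0,0,0,0,-0.168,-0.8],[0,0,0,0,0,-0.173,-0.8]]}}

```text
time_s: 29.3
ee_pos: [0.5406, 0.3406, 0.2462]
eef_rot: [3.138, -0.004, 1.223]
force: [-0.6, -0.7, -2.5]
grip_width: 0.0434
```

Run:
```python
from h import *
from station import ctrl
w=ctrl.camera("wrist");o=ctrl.get_obs();print(o["grip_width"],o["force"],o["ee_pos"],o["eef_rot"]);cv2.imwrite("pics/w24.png",w["pixels"][:,:,::-1])
plan(o,[.4847,-.2116,.24],np.pi/2+.048)
```

```text
0.04382733864588331 [ 0.33377778 -0.22617058 -0.74113241] [0.54032548 0.3403544  0.24463486] [ 3.13956186e+00 -2.32778624e-03  1.22251934e+00]
 turn [  0.14  -0.11 -22.71] shift [-0.5378  0.1361  0.0037] rows>= 11.1
```

View pics/w24.png

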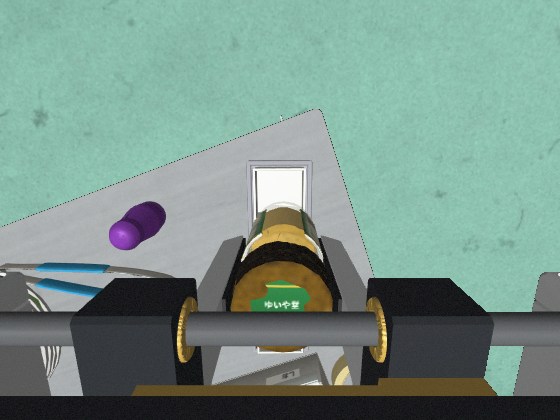

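Call:
{"method": "send_rows", "body": {"series": [[0,0,-2,-0.03,0.008,0,-0.8],[0,0,-5,-0.07,0.018,0,-0.8],[0,0,-9,-0.115,0.029,0.002,-0.8],[0,0,-13,-0.162,0.041,0.003,-0.8],[0,0,-17,-0.209,0.053,0.003,-0.8],[0,0,-20,-0.257,0.065,0.003,-0.8],[0,0,-22.7,-0.304,0.077,0.003,-0.8],[0,0,-22.7,-0.35,0.089,0.003,-0.8]]}}

```text
time_s: 30.15
ee_pos: [0.5031, -0.021, 0.2379]
eef_rot: [-3.139, -0.0, 1.62]
force: [0.8, -0.4, -1.6]
grip_width: 0.0438
```

Run:
```python
from h import *
from station import ctrl
o=ctrl.get_obs();print(o["grip_width"],o["ee_pos"])
plan(o,[.4847,-.2116,.24],np.pi/2+.048)
```

```text
0.04379272859622052 [ 0.50306384 -0.02096729  0.23786908]
 turn [-0.13 -0.02  0.1 ] shift [-0.1895 -0.0278 -0.0021] rows>= 3.8
```

Call:
{"method": "send_rows", "body": {"series": [[0,0,0,-0.045,-0.006,-0.002,-0.8],[0,0,0,-0.09,-0.013,-0.002,-0.8],[0,0,0,-0.13,-0.019,-0.002,-0.8],[0,0,0,-0.163,-0.024,-0.002,-0.8],[0,0,0,-0.186,-0.028,-0.002,-0.8],[0,0,0,-0.192,-0.029,-0.002,-0.8],[0,0,0,-0.192,-0.029,-0.002,-0.8],[0,0,0,-0.192,-0.029,-0.002,-0.8]]}}

```text
time_s: 30.95
ee_pos: [0.4844, -0.2114, 0.2408]
eef_rot: [-3.141, -0.001, 1.619]
force: [-0.1, 0.2, -0.5]
grip_width: 0.0434
```

Run:
```python
from h import *
from station import ctrl
w=ctrl.camera("wrist");o=ctrl.get_obs();print(o["grip_width"],o["ee_pos"],o["joint_vel"].round(3));cv2.imwrite("pics/w25.png",w["pixels"][:,:,::-1])
plan(o,[.4847,-.2116,.074],np.pi/2+.048)
```

```text
0.04358120314516011 [ 0.48457448 -0.21123988  0.2410143 ] [ 0.004 -0.006 -0.006 -0.001  0.    -0.005]
 turn [-0.03 -0.03  0.06] shift [-0.0005  0.0002  0.167 ] rows>= 3.3
```

View pics/w25.png

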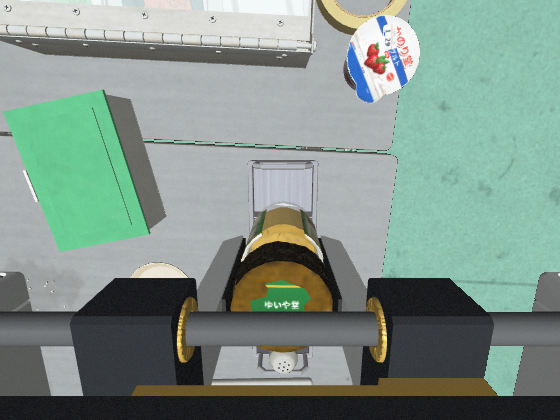

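Call:
{"method": "send_rows", "body": {"series": [[0,0,0,0,0,0.03,-0.8],[0,0,0,0,0,0.07,-0.8],[0,0,0,0,0,0.11,-0.8],[0,0,0,0,0,0.138,-0.8],[0,0,0,0,0,0.155,-0.8],[0,0,0,0,0,0.164,-0.8],[0,0,0,0,0,0.168,-0.8],[0,0,0,0,0,0.168,-0.8]]}}

```text
time_s: 31.8
ee_pos: [0.4847, -0.212, 0.0737]
eef_rot: [3.141, 0.0, 1.619]
force: [-0.1, -0.2, -0.7]
grip_width: 0.0436
```

Run:
```python
from h import *
from station import ctrl
w=ctrl.camera("wrist");o=ctrl.get_obs();print(o["grip_width"],o["ee_pos"],o["force"]);cv2.imwrite("pics/w26.png",w["pixels"][:,:,::-1])
plan(o,[.4847,-.2116,.0676],np.pi/2+.048)
```

```text
0.043706057551423504 [ 0.48489882 -0.21223156  0.07418668] [ 0.08400602 -0.72719691 -1.21745018]
 turn [0.05 0.03 0.02] shift [ 0.0006 -0.0002  0.0066] rows>= 0.1
```

View pics/w26.png

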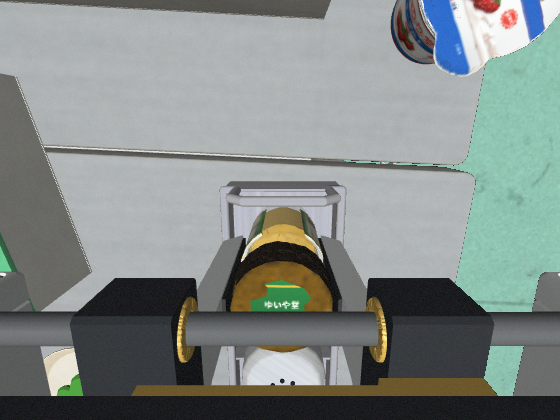

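Call:
{"method": "send_rows", "body": {"series": [[0,0,0,0.0005,0,0.002,-0.8],[0,0,0,0.0005,0,0.004,-0.8],[0,0,0,0.0005,0,0.005,-0.8],[0,0,0,0.0005,0,0.0055,-0.8],[0,0,0,0.0005,0,0.0058,-0.8],[0,0,0,0.0005,0,0.0058,-0.8]]}}

```text
time_s: 32.45
ee_pos: [0.4844, -0.2119, 0.0676]
eef_rot: [-3.142, 0.0, 1.619]
force: [0.1, 0.7, -0.9]
grip_width: 0.0439
```

Call:
{"method": "send_rows", "body": {"series": [[0,0,0,0,0,0.0004,-0.8],[0,0,0,0,0,0.0004,-0.1],[0,0,0,0,0,0.0004,0.4],[0,0,0,0,0,0.0004,0.5],[0,0,0,0,0,0.0004,0.5],[0,0,0,0,0,0.0004,0.5]]}}

```text
time_s: 33.05
ee_pos: [0.4844, -0.2118, 0.0672]
eef_rot: [3.142, -0.0, 1.619]
force: [-0.3, 1.1, 0.0]
grip_width: 0.0697
```

Call:
{"method": "send_rows", "body": {"series": [[0,0,0,0,0,-0.02,0.6],[0,0,0,0,0,-0.06,0.8],[0,0,0,0,0,-0.105,1],[0,0,0,0,0,-0.15,1],[0,0,0,-0.045,0,-0.17,1],[0,0,0,-0.09,0,-0.2,1],[0,0,0,-0.135,0,-0.23,1],[0,0,0,-0.18,0,-0.26,1]]}}

```text
time_s: 33.85
ee_pos: [0.4922, -0.3829, 0.3218]
eef_rot: [3.141, 0.0, 1.619]
force: [0.5, 0.2, 0.6]
grip_width: 0.0939
```

Run:
```python
from h import *
from station import ctrl
for i in range(4): w=ctrl.camera("wrist")
o=ctrl.get_obs();print(o["ee_pos"],o["grip_width"])
w=ctrl.camera("wrist");np.savez("wend.npz",**w);cv2.imwrite("pics/w27.png",w["pixels"][:,:,::-1])
```

```text
[ 0.49239109 -0.38191787  0.3199065 ] 0.09428923996062986
```

View pics/w27.png

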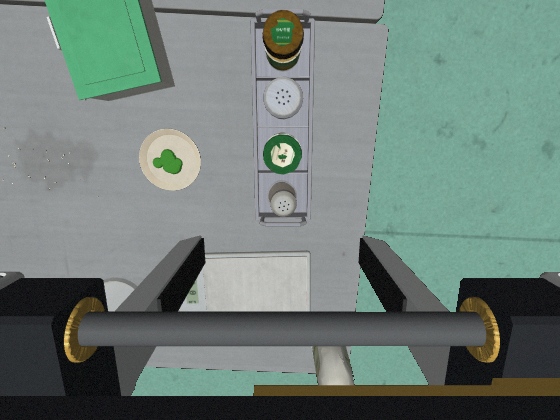

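All four stand in the caddy in the right order (curry (283,35), dredger (283,98), pepper (283,154), salt (284,203)); measuring now.

Run:
```python
from h import *
w=load("wend.npz");P=world(w);z=np.nan_to_num(P[:,:,2])
sub=np.zeros(z.shape,bool);sub[:219,250:320]=1
m=sub&(z>.076)&(z<.13)
n,l,st,ce=cv2.connectedComponentsWithStats(m.astype(np.uint8))
C=np.array([.4893,-.3075]);a=.048;ux=np.array([np.cos(a),np.sin(a)]);uy=np.array([-np.sin(a),np.cos(a)])
for i in range(1,n):
  if st[i,4]>150:
    Q=P[l==i];zt=np.percentile(Q[:,2],98);q=Q[Q[:,2]>zt-.014][:,:2].astype(np.float32);c,r=cv2.minEnclosingCircle(q);d=np.array(c)-C
    print(st[i][:2],"caddy x,y",(d@ux).round(4),(d@uy).round(4),"r",round(r,4),"ztop",zt.round(4))
```

```text
[263  10] caddy x,y 0.0005 0.0953 r 0.0223 ztop 0.1145
[264  77] caddy x,y 0.0005 0.0324 r 0.0236 ztop 0.0987
[263 134] caddy x,y -0.0003 -0.032 r 0.0229 ztop 0.1146
[270 190] caddy x,y 0.0012 -0.0972 r 0.0174 ztop 0.0967
```

Run:
```python
from station import ctrl
print(ctrl.get_obs()["time_s"]);print(ctrl.hand_in())
```

```text
34.1
the job is handed in; nothing more can be done
None
```

I moved all four seasonings from the rack into the caddy in their original order, from the left: curry powder, sugar dredger, pepper, salt. I set each one down on the compartment floor, released it and backed the gripper away. I handed the job in at 34.1 s; `hand_in` gives no verdict.

- **Position:** In the last wrist picture every item stands upright, with its centre within about 1.5 mm of its compartment's centre.
- **Height:** The tops measured 2 to 4 mm above what the item sizes give. Items measured in the rack read high in the same way, so I took this as measurement bias and not as items standing too high.
- **Odd readings:** The salt shaker's grip width read 39 mm against a 44 mm body. I did not find out why, but it held steady through the move. Pepper touched down with a brief force of about 11 N before I eased off and released it.

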